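# Hang planters and lanterns on the balcony rail

## Robot

A 6-joint arm with a two-finger parallel gripper is mounted at the origin on the work surface. World frame = base frame: x ahead of the robot, y to its left, z up, the work surface at z = 0. Lengths are in m, angles in rad, forces in N, time in s.
With the tool pointing down it reaches from about 0.25 to 0.725 m from the base axis. Payload 4 kg.
Tool frame: the origin (TCP) lies on the centre line of the jaws, within the pads' length; the fingertips stand 11 mm ahead of it and the grasp point (between the pads) lies 8 mm behind it; z points along the fingers, y is the line along which they close (so a half turn about z gives the same grasp; the last joint's range is limited). The gripper opens to 85 mm and grips with 20 to 120 N. Pads are 22 mm wide; open, the fingers measure 114 mm over their backs; the gripper's body (76 mm by 85 mm) begins 54 mm behind the grasp point. The pads swing forward as they close: fully open they stand 13 mm farther back than shut.
Start: joints at [-1.236, 0.241, 0.005, 1.335, 0, 1.571], TCP at [0.164, -0.472, 0.242] pointing down, gripper open.
Joint ranges: [-2.72, 2.72], [-1.05, 1.87], [-1.09, 1.28], [-1.99, 2.15], [-1.42, 1.44], [-3.14, 3.14]. Speed limits (rad/s): [2.79, 2.79, 3.14, 3.14, 3.14, 3.14].

## Interface

Orientations are given as a rotation vector (axis times angle).
In Python, from cell import monitor, grab_frame, camera_params, finish_job gives the robot as it stands.
- The arm moves only by the tool send_rows, never from a script. Its argument "increments" is a list that holds one entry, the list of rows, each a list of 7 numbers: the shift along the tool's x, y, z in units of 40 mm (1.0 is 40 mm), then the turn, a rotation vector about the tool's x, y, z in units of 6 degrees (1.0 is 6 degrees), then the closure, from 0 (fully open) to 1 (shut). A call has 1 to 5 rows; each row shifts and turns the commanded pose from where the row before left it, along the tool's axes as they then stand; what a row does not reach is not made up. A row lasts 1/12 s, in which the tool goes at most 41.7 mm and 7.16 degrees, less where a joint would pass 70% of its speed; a pose out of reach is approached as far as the arm can. A call with a number of a shift or a turn outside -1 to 1 is refused whole. A call with a gripper value outside its range is refused whole. The fingers move at their own pace and stop on an object; "force" is the grip in N (left out, the last holds). Time passes only in rows, so rows that do not move let the fingers close. It gives the time, the measured TCP pose, the force, the opening and the grip force at its end, in the units of the state.
- monitor.state(): the state, without advancing time (a new reading comes with each control period).
- grab_frame(name): name is "scene" or "top" or "wrist"; returns (picture, depth): 384x512x3 uint8, red, green, blue; 384x512 float32, m along the optical axis (not along the pixel's ray), 0 where there is no reading.
- camera_params(name): a dict with "fx", "fy", "cx", "cy" (pixels), "extrinsics" (4x4, takes a point from world to camera coordinates); the wrist camera has in their place "hand_eye" (4x4, takes a point from camera to tool coordinates, whose origin is the TCP and whose axes are the flange's). Camera axes: x right, y down, z forward; pixel columns grow to the right and rows downward; lengths in m; the calibration is good to about 2 mm. The wrist camera is an equidistant fisheye: a pixel r from the principal point sees the ray r / f radians off the axis. A picture is of the moment at which its call begins: read the wrist's pose just before it. camera_params takes no time and is no camera call.
- finish_job(): hands the job in; it is judged then, once.
The state is a dict: "t": time; "joints": joint angles; "dq": joint speeds; "effort": joint torques, N m; "tcp_pos": TCP position; "ee_rot": TCP orientation; "wrist_force": force on the tool from outside, world axes, zero at the start; "torque": the same for the moment, N m; "opening": finger opening in m; "grasp_force": force on a finger pad.
Only numpy, scipy, OpenCV 4.12 (cv2) and the standard library are available. Lean on these libraries where they do the work, as an engineer would, in place of code of your own. Each camera call takes 0.05 s, during which the arm holds its last target. There are 200 camera calls.

## Task

Hang every hanger standing on the sill on the rail: the square planters go at the end that has the drip tray beneath it, the round glass lanterns at the other end, one hanger to each ring mark with its hook centred over the ring, hanging free. Hooks only go on in the open middle of the rail; slide the gate there aside first, slide each hanger along under the wind guard, and leave the gate closed over the middle. Leave the loose pot, jar, fork and plant marker where they are.

Things in the scene. Friction and masses are not known exactly. Their poses are not given: they have to be found in the camera images.
- planter_a: Hanging planter: open square terracotta pot 80 (x) x 90 (y) x 70 mm high, about 0.3 kg, on a hook strap (the two of this kind are alike). At the start upright on the sill, its hook (+x) turned away from the robot within 0.6 rad; may be absent. Origin: centre of the underside; z up. The centre of mass is low and near x = 0: it hangs upright.
- planter_a_hook (a point): planter_a: where the rail's axis lies when it hangs, 134 mm above the underside, x = y = 0. The hook, 26 mm wide (y), is a flat arm from the strap towards +x (underside 142, top 148 mm up) that rests on the rail's flat top and ends in a tip at x = 14 to 20 mm going down to 110 mm above the underside. Its mouth opens downwards, 28 mm wide (x = -14 to +14 mm).
- planter_a_grip (a point): planter_a (the same on all four hangers): grip point in the wooden tab at the top of the strap, x = -18 mm, 192 mm above the underside. The tab is 26 mm wide (y, pinch it across this), 14 mm thick (x) and reaches from 168 to 210 mm height; below it the steel strap is 26 x 8 mm, down to the vessel.
- planter_b: Hanging planter: open square terracotta pot 80 (x) x 90 (y) x 70 mm high, about 0.3 kg, on a hook strap (the two of this kind are alike). At the start upright on the sill, its hook (+x) turned away from the robot within 0.6 rad; may be absent. Origin: centre of the underside; z up. The centre of mass is low and near x = 0: it hangs upright.
- planter_b_hook (a point): planter_b: where the rail's axis lies when it hangs, 134 mm above the underside, x = y = 0. The hook, 26 mm wide (y), is a flat arm from the strap towards +x (underside 142, top 148 mm up) that rests on the rail's flat top and ends in a tip at x = 14 to 20 mm going down to 110 mm above the underside. Its mouth opens downwards, 28 mm wide (x = -14 to +14 mm).
- lantern_a: Hanging lantern: closed round glass jar 80 mm wide and 70 mm high, steel base and lid, about 0.3 kg, on a hook strap (the two of this kind are alike). At the start upright on the sill, its hook (+x) turned away from the robot within 0.6 rad; may be absent. Origin: centre of the underside; z up. The centre of mass is low and near x = 0: it hangs upright.
- lantern_a_hook (a point): lantern_a: where the rail's axis lies when it hangs, 134 mm above the underside, x = y = 0. The hook, 26 mm wide (y), is a flat arm from the strap towards +x (underside 142, top 148 mm up) that rests on the rail's flat top and ends in a tip at x = 14 to 20 mm going down to 110 mm above the underside. Its mouth opens downwards, 28 mm wide (x = -14 to +14 mm).
- lantern_a_grip (a point): lantern_a (the same on all four hangers): grip point in the wooden tab at the top of the strap, x = -18 mm, 192 mm above the underside. The tab is 26 mm wide (y, pinch it across this), 14 mm thick (x) and reaches from 168 to 210 mm height; below it the steel strap is 26 x 8 mm, down to the vessel.
- lantern_b: Hanging lantern: closed round glass jar 80 mm wide and 70 mm high, steel base and lid, about 0.3 kg, on a hook strap (the two of this kind are alike). At the start upright on the sill, its hook (+x) turned away from the robot within 0.6 rad; may be absent. Origin: centre of the underside; z up. The centre of mass is low and near x = 0: it hangs upright.
- lantern_b_hook (a point): lantern_b: where the rail's axis lies when it hangs, 134 mm above the underside, x = y = 0. The hook, 26 mm wide (y), is a flat arm from the strap towards +x (underside 142, top 148 mm up) that rests on the rail's flat top and ends in a tip at x = 14 to 20 mm going down to 110 mm above the underside. Its mouth opens downwards, 28 mm wide (x = -14 to +14 mm).
- rail: Fixed steel rail: smooth square bar, 16 x 16 mm, along its own y (+y = left), axis 185 mm above the sill, between posts (24 x 20 mm, 235 mm high) at y = +-345 mm. Origin: on the sill under the bar's middle; x points away from the robot, yaw within 0.08 rad. A 12 mm backrest bar runs post to post at x = +51 mm, 85 mm up: hung vessels clear it by 5 mm.
- rail_mid (a point): Middle of the rail's axis, 185 mm above the sill. Hooks go on here: within y = +-75 mm it is open above when the gate is slid aside. From there outwards to each post runs a wind guard, an 8 mm rod at x = +6 mm of the rail's frame, its axis 32 mm above the rail's axis: a hook slides along beneath it with about 14 mm of air but cannot be lifted on or off there.
- mark_left_outer (a point): centre of a dark ring mark, 10 mm wide and 18 mm square, on the rail's axis at y = +260 mm in the rail's frame (painted collar: it offers no resistance to a hook)
- mark_left_inner (a point): centre of a dark ring mark, 10 mm wide and 18 mm square, on the rail's axis at y = +150 mm in the rail's frame (painted collar: it offers no resistance to a hook)
- mark_right_inner (a point): centre of a dark ring mark, 10 mm wide and 18 mm square, on the rail's axis at y = -150 mm in the rail's frame (painted collar: it offers no resistance to a hook)
- mark_right_outer (a point): centre of a dark ring mark, 10 mm wide and 18 mm square, on the rail's axis at y = -260 mm in the rail's frame (painted collar: it offers no resistance to a hook)
- gate (a joint): Sliding gate on the rail: m along the rail's y, -0.17 to 0.17; 0 = closed, centred over the middle. It carries an 8 mm guard rod, 156 mm long in y, at x = +16 mm of the rail's frame, 32 mm above the rail's axis, which bars the middle. It parks over either wind guard: past +-0.155 the middle is open. Stays where left; moves with about 2 N.
- gate_knob (a point): Grip point of the gate's upright wooden knob, 24 mm wide (y), 16 mm thick (x), at x = +42 mm of the rail's frame. The point is 247 mm above the sill; the knob reaches from 223 to 265 mm. It moves with the gate. It slides on a fixed 10 mm rod along the rail's y at x = +42 mm, axis 205 mm above the sill, from post to post.
- tray: drip tray: fixed shallow grey plastic tray 160 x 230 x 20 mm (open top) lying on the sill under the left or the right end of the rail; origin: centre of the underside
- duckboard: fixed low slatted wooden board 150 x 230 x 20 mm on the sill under the other end of the rail; origin: centre of the underside
- pot: bystander: small loose terracotta pot, 90 mm wide, 85 mm high, standing empty; origin: centre of the underside
- jar: bystander: loose glass jar with a steel cap (no hook), 72 mm wide, 100 mm high; origin: centre of the underside
- fork: bystander: steel hand fork with a wooden handle lying flat, 240 mm long, 24 mm high; origin: near its middle
- marker: bystander: flat wooden plant marker lying flat, about 143 x 26 x 6 mm; origin: centre of the underside
Not all that is in view belongs to the job. What is shaped like the lantern_a but yellow is not meant.

How it is judged:
By the outcome, as a careful person would: the job done as asked, in the order asked, and still so for the second after the job is handed in, with the robot touching nothing.
Of planter_a, planter_b, lantern_a, lantern_b only 3 to 4 are there at a start; the rules pass over those that are not, and their reading is None.
At some moment in a run one of planter_a, planter_b, lantern_a, lantern_b may be knocked a few centimetres aside while the robot is not near it.
It also fails if it takes over 210 s, if anything falls off the work surface, if the arm or the gripper's body presses on something with over 40 N, if the wrist force passes 120 N, or if a joint passes its speed limit or range.

## Working session

There is one attempt and no reset: what is moved stays moved. The work goes in short steps, Python scripts to look and compute and a tool call to move; the robot and the scene stay as the last step left them, time stands still between calls to the robot, and variables do not carry over. Pictures are saved under pics/ and viewed, at most 14 in all, crops included, and the job is handed in when it is done.

Besides the shell and the picture viewer there is one more tool, called by a JSON object that holds its "op" and its "data", one argument or row to a line. send_rows: Moves the arm, as the interface text tells. Its arguments: {"type":"object","properties":{"increments":{"type":"array","items":{"type":"array","items":{"type":"array","items":{"type":"number","minimum":-1,"maximum":1}}}},"force":{"type":"number"}},"required":["increments"]}

```bash
ls; mkdir -p pics; cat > h.py <<'E'
import numpy as np, cv2
from scipy.spatial.transform import Rotation as R
from cell import monitor, grab_frame, camera_params, finish_job
def save(n,im): cv2.imwrite('pics/'+n,cv2.cvtColor(im,cv2.COLOR_RGB2BGR))
def shot(cam,n):
    im,d=grab_frame(cam); save(n+'.png',im); np.savez('pics/'+n+'.npz',im=im,d=d); return im,d
def cloud(cam,d):
    p=camera_params(cam); v,u=np.mgrid[:384,:512]
    c=np.stack([(u-p['cx'])/p['fx']*d,(v-p['cy'])/p['fy']*d,d],-1)
    E=np.array(p['extrinsics']); return (c-E[:3,3])@E[:3,:3]
def proj(cam,P):
    p=camera_params(cam);E=np.array(p['extrinsics']);c=E[:3,:3]@P+E[:3,3]
    return p['fx']*c[0]/c[2]+p['cx'],p['fy']*c[1]/c[2]+p['cy']
E
python3 - <<'E'
from h import *
print(monitor.state())
a,_=shot('scene','s0');b,_=shot('top','t0')
for c in('scene','top','wrist'):print(c,camera_params(c))
E
```

```text
pics
{'t': 0.0, 'joints': array([-1.23603362e+00,  2.41378477e-01,  3.69620362e-03,  1.33518924e+00,
        1.49596773e-05,  1.57081112e+00]), 'dq': array([0.0011903 , 0.00188782, 0.00040337, 0.00077819, 0.00031479,
       0.001578  ]), 'effort': array([ 9.46628120e-05, -3.72314751e+01,  2.52410531e+01,  1.69484789e-02,
        1.19248384e-04,  3.30832599e-06]), 'tcp_pos': array([ 0.16407342, -0.47165844,  0.24141947]), 'ee_rot': array([-3.09567085e+00, -5.23027851e-01,  5.19581930e-04]), 'wrist_force': array([-0.21540618,  0.76662632,  0.0773726 ]), 'torque': array([-0.03775861,  0.03590303,  0.02826198]), 'grasp_force': 0.0, 'opening': 0.08529282650330666}
scene {'fx': 374.6571948807131, 'fy': 374.6571948807131, 'cx': 252.39118761711276, 'cy': 188.6464006471771, 'extrinsics': array([[ 0.44910806,  0.89341481, -0.01057961, -0.17221466],
       [ 0.68518731, -0.35198594, -0.63767096, -0.18500534],
       [-0.57342855,  0.27913415, -0.77023621,  1.77739572],
       [ 0.        ,  0.        ,  0.        ,  1.        ]])}
top {'fx': 488.2103092163526, 'fy': 488.2103092163526, 'cx': 244
[... 160 characters left out ...]
e-01,  6.22292458e-03, -9.83479370e-02,
         4.29850821e-01],
       [ 9.83569399e-02,  1.15687999e-03, -9.95150528e-01,
         1.68149830e+00],
       [ 0.00000000e+00,  0.00000000e+00,  0.00000000e+00,
         1.00000000e+00]])}
wrist {'fx': 297.3186396354542, 'fy': 297.3186396354542, 'cx': 256.66151625708585, 'cy': 195.87843626880436, 'hand_eye': array([[ 1.37449834e-03, -9.48095371e-01, -3.17983140e-01,
         8.18364910e-02],
       [ 9.99999042e-01,  1.35424165e-03,  2.84753403e-04,
         2.17355579e-04],
       [ 1.60652629e-04, -3.17983227e-01,  9.48096325e-01,
        -1.33458087e-01],
       [ 0.00000000e+00,  0.00000000e+00,  0.00000000e+00,
         1.00000000e+00]])}
```

View pics/s0.png

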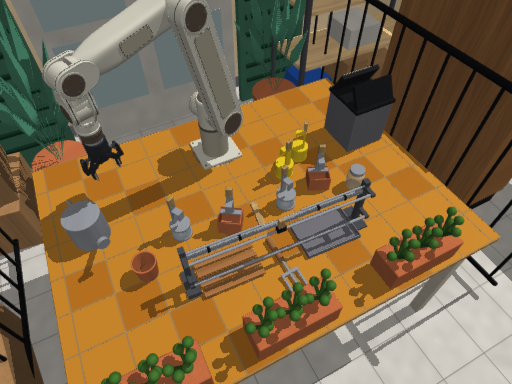

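View pics/t0.png

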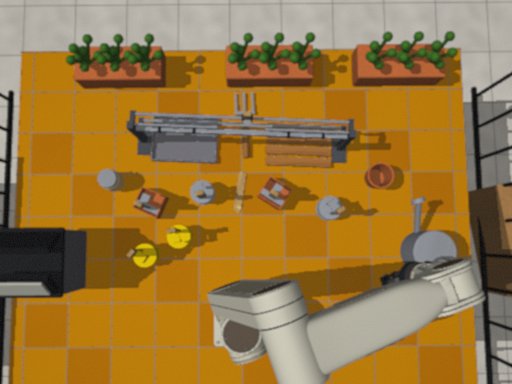

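```bash
python3 - <<'E'
from h import *
z=np.load('pics/t0.npz');im,d=z['im'],z['d'];P=cloud('top',d)
for n,(u,v) in dict(g1=(230,165),pl1=(150,202),la1=(203,192),pl2=(275,193),la2=(331,208),y1=(178,237),y2=(145,257)).items():
    s=P[v-30:v+30,u-30:u+30].reshape(-1,3)
    if n=='g1': print('floor',np.median(P[160:200,225:235,2]));continue
    c=P[v,u]; m=(s[:,2]>.16)&(s[:,2]<.225)&(s[:,0]<.8)&(np.hypot(s[:,0]-c[0],s[:,1]-c[1])<.06)
    print(n,c.round(3),m.sum(),s[m].mean(0).round(4),s[m].max(0).round(3),s[m].min(0).round(3))
m=(P[...,2]>.15)&(P[...,2]<.3)&(P[...,0]>.6)&(P[...,0]<.95)&(abs(P[...,1])<.45)
for a in np.arange(-.4,.45,.05):
    s=P[m&(abs(P[...,1]-a)<.025)]; 
    h=[(round(lo,2),s[(s[:,2]>lo)&(s[:,2]<lo+.02)][:,0].mean().round(3)) for lo in np.arange(.16,.29,.02) if ((s[:,2]>lo)&(s[:,2]<lo+.02)).sum()>3]
    print(round(a,2),h)
save('tc.png',cv2.resize(im[95:225,95:365],None,fx=2.96,fy=2.96,interpolation=cv2.INTER_CUBIC))
E
```

```text
floor -0.00010260938417837854
pl1 [0.396 0.316 0.012] 53 [0.3755 0.3143 0.2023] [0.388 0.331 0.218] [0.366 0.304 0.166]
la1 [0.411 0.114 0.202] 52 [0.4079 0.1253 0.2035] [0.417 0.139 0.216] [0.4   0.113 0.169]
pl2 [ 0.406 -0.11   0.211] 47 [ 0.4067 -0.1053  0.2051] [ 0.419 -0.093  0.223] [ 0.397 -0.119  0.173]
la2 [ 0.362 -0.293  0.15 ] 54 [ 0.3545 -0.3094  0.2025] [ 0.39  -0.297  0.217] [ 0.343 -0.325  0.16 ]
y1 [0.273 0.198 0.148] 50 [0.294  0.2105 0.2039] [0.303 0.224 0.216] [0.285 0.2   0.162]
y2 [0.21  0.303 0.147] 63 [0.225  0.3335 0.2008] [0.236 0.346 0.215] [0.211 0.324 0.162]
-0.4 [(np.float64(0.16), np.float64(0.864)), (np.float64(0.18), np.float64(0.852)), (np.float64(0.2), np.float64(0.853))]
-0.35 [(np.float64(0.2), np.float64(0.624))]
-0.3 [(np.float64(0.2), np.float64(0.632))]
-0.25 [(np.float64(0.16), np.float64(0.873)), (np.float64(0.18), np.float64(0.804)), (np.float64(0.2), np.float64(0.744)), (np.float64(0.22), np.float64(0.601))]
-0.2 [(np.float64(0.16), np.float64(0.856)), (np.float64(0.18), np.float64(0.791)), (np.float64(0.2), np.float64(0.796)), (np.float64(0
[... 1292 characters left out ...]
, np.float64(0.613)), (np.float64(0.2), np.float64(0.645)), (np.float64(0.22), np.float64(0.619))]
0.25 [(np.float64(0.16), np.float64(0.844)), (np.float64(0.18), np.float64(0.615)), (np.float64(0.2), np.float64(0.645)), (np.float64(0.22), np.float64(0.621))]
0.3 [(np.float64(0.16), np.float64(0.856)), (np.float64(0.18), np.float64(0.679)), (np.float64(0.2), np.float64(0.77)), (np.float64(0.22), np.float64(0.624))]
0.35 [(np.float64(0.16), np.float64(0.838)), (np.float64(0.18), np.float64(0.747)), (np.float64(0.2), np.float64(0.769)), (np.float64(0.22), np.float64(0.622))]
0.4 [(np.float64(0.16), np.float64(0.863)), (np.float64(0.18), np.float64(0.897)), (np.float64(0.2), np.float64(0.906))]
```

View pics/tc.png

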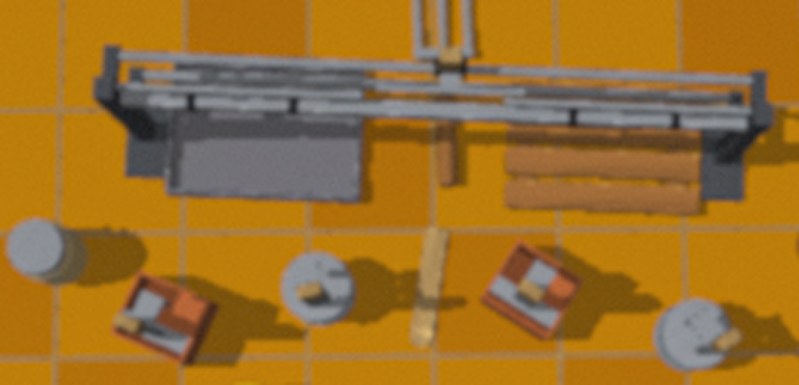

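```bash
cat >> h.py <<'E'
def ray(cam,u,v,z):
    p=camera_params(cam);E=np.array(p['extrinsics']);o=-E[:3,:3].T@E[:3,3]
    r=E[:3,:3].T@np.array([(u-p['cx'])/p['fx'],(v-p['cy'])/p['fy'],1]);return o+r*(z-o[2])/r[2]
E
python3 - <<'E'
from h import *
c=lambda u,v:(95+(u+.5)/2.96-.5,95+(v+.5)/2.96-.5)
G=[ray('top',*c(*q),.194)[:2] for q in [(191,103),(293,106),(573,117),(676,121)]]
G=np.array(G);print(G.round(4),np.diff(G,axis=0))
yr=np.array([.26,.15,-.15,-.26]);m=G.mean(0);A=np.polyfit(yr,G,1);print('dir',A)
yaw=np.arctan2(-A[0][0],A[0][1]);print('yaw',yaw,'mid',A[1])
print('knob',ray('top',*c(452,57),.265))
z=np.load('pics/t0.npz');P=cloud('top',z['d'])
K=dict(pl1=[(135,272),(215,305),(188,362),(113,325)],pl2=[(520,240),(582,280),(547,339),(483,298)])
for n,q in K.items():
    w=np.array([ray('top',*c(*a),.07)[:2] for a in q]);print(n,w.mean(0),w.round(3).tolist())
for n,q in dict(la1=(317,289),la2=(692,335)).items(): print(n,ray('top',*c(*q),.07))
for n,q in dict(pl1=(127,321),la1=(310,291),pl2=(530,290),la2=(727,339)).items(): print('tab',n,ray('top',*c(*q),.21))
E
```

```text
[[ 0.6124  0.2542]
 [ 0.6084  0.1449]
 [ 0.5945 -0.1549]
 [ 0.5894 -0.265 ]] [[-0.00398036 -0.10936293]
 [-0.01392165 -0.29979156]
 [-0.00506294 -0.11011446]]
dir [[ 0.04472327  0.99877169]
 [ 0.60115355 -0.00521928]]
yaw -0.04474837874227728 mid [ 0.60115355 -0.00521928]
knob [ 0.64227357 -0.02546086  0.265     ]
pl1 [0.39353362 0.30591609] [[0.444, 0.338], [0.406, 0.246], [0.341, 0.276], [0.383, 0.363]]
pl2 [ 0.42160737 -0.11739843] [[0.478, -0.103], [0.432, -0.174], [0.364, -0.133], [0.412, -0.06]]
la1 [0.4233398 0.1297254 0.07     ]
la2 [ 0.36796877 -0.29803779  0.07      ]
tab pl1 [0.37728393 0.31568342 0.21      ]
tab la1 [0.40758097 0.12453393 0.21      ]
tab pl2 [ 0.40719353 -0.10574859  0.21      ]
tab la2 [ 0.35457495 -0.31055267  0.21      ]
```

```bash
cat >> h.py <<'E'
MID=np.array([.6012,-.0052,.185]);RY=-.0447
def down(yaw): return R.from_euler('z',yaw)*R.from_euler('x',np.pi)
def railp(x,y,z,mid=MID): # rail frame -> world; z above sill
    return np.array([mid[0],mid[1],0])+R.from_euler('z',RY).apply([x,y,z])
def plan(p,yaw,s=None):
    """turn (units) to do first, then shift (units) in the turned tool axes"""
    s=s or monitor.state();q=R.from_rotvec(s['ee_rot']);T=down(yaw)
    print('t',round(s['t'],1),'at',s['tcp_pos'].round(4),'turn',((q.inv()*T).as_rotvec()/np.radians(6)).round(2),'shift',(T.inv().apply(np.array(p)-s['tcp_pos'])/.04).round(2),'F',s['wrist_force'].round(1),'open',s['opening'].round(4),'g',round(s['grasp_force'],1))
E
python3 - <<'E'
from h import *
p=railp(.042,-.019,.33);print(p);plan(p,RY)
E
```

```text
[ 0.64230903 -0.0260578   0.33      ]Traceback (most recent call last):
  File "<stdin>", line 2, in <module>
  File "h.py", line 24, in plan
    print('t',round(s['t'],1),'at',s['tcp_pos'].round(4),'turn',((q.inv()*T).as_rotvec()/np.radians(6)).round(2),'shift',(T.inv().apply(np.array(p)-s['tcp_pos'])/.04).round(2),'F',s['wrist_force'].round(1),'open',s['opening'].round(4),'g',round(s['grasp_force'],1))
                                                                                                                                                                                                                     ^^^^^^^^^^^^^^^^^^
AttributeError: 'float' object has no attribute 'round'
```

{"op": "send_rows", "data": {
  "increments": [
    [[0,0,-0.55,0,0,0.905,0.4],[0,0,-0.55,0,0,0.905,0.4],[0,0,-0.55,0,0,0.905,0.4],[0,0,-0.55,0,0,0.905,0.4]]
  ]
}}

```text
t: 0.43
tcp_pos: [0.1641, -0.4718, 0.3307]
ee_rot: [-3.139, 0.077, 0.001]
wrist_force: [0.6, -0.6, -0.1]
opening: 0.0513
grasp_force: 0.0
```

{"op": "send_rows", "data": {
  "increments": [
    [[0.6,-0.6,0,0,0,0,0.4],[0.6,-0.6,0,0,0,0,0.4],[0.6,-0.6,0,0,0,0,0.4],[0.6,-0.6,0,0,0,0,0.4],[0.6,-0.6,0,0,0,0,0.4]]
  ]
}}

```text
t: 0.85
tcp_pos: [0.2902, -0.3564, 0.3299]
ee_rot: [-3.14, 0.071, 0.001]
wrist_force: [1.5, -0.8, -0.5]
opening: 0.0511
grasp_force: 0.0
```

{"op": "send_rows", "data": {
  "increments": [
    [[0.6,-0.6,0,0,0,0,0.4],[0.6,-0.6,0,0,0,0,0.4],[0.6,-0.6,0,0,0,0,0.4],[0.6,-0.6,0,0,0,0,0.4],[0.6,-0.6,0,0,0,0,0.4]]
  ]
}}

```text
t: 1.27
tcp_pos: [0.4155, -0.2416, 0.3299]
ee_rot: [-3.141, 0.07, 0.001]
wrist_force: [1.3, -0.4, -0.4]
opening: 0.0515
grasp_force: 0.0
```

{"op": "send_rows", "data": {
  "increments": [
    [[0.6,-0.6,0,0,0,0,0.4],[0.6,-0.6,0,0,0,0,0.4],[0.6,-0.6,0,0,0,0,0.4],[0.6,-0.6,0,0,0,0,0.4],[0,0,0,0,0,0,0.4]]
  ]
}}

```text
t: 1.68
tcp_pos: [0.5182, -0.1474, 0.3287]
ee_rot: [-3.139, 0.06, 0.0]
wrist_force: [-0.4, -0.3, -0.5]
opening: 0.0514
grasp_force: 0.0
```

```bash
sed -i "s/s\['opening'\].round(4)/round(float(s['opening']),4)/;s/round(s\['grasp_force'\],1)/round(float(s['grasp_force']),1)/" h.py
python3 - <<'E'
from h import *
plan(railp(.042,-.019,.33),RY); shot('wrist','w1')
E
```

```text
t 1.7 at [ 0.5182 -0.1474  0.3287] turn [-0.02  0.    0.06] shift [ 2.96 -3.17 -0.03] F [-0.4 -0.3 -0.5] open 0.0514 g 0.0
```

View pics/w1.png

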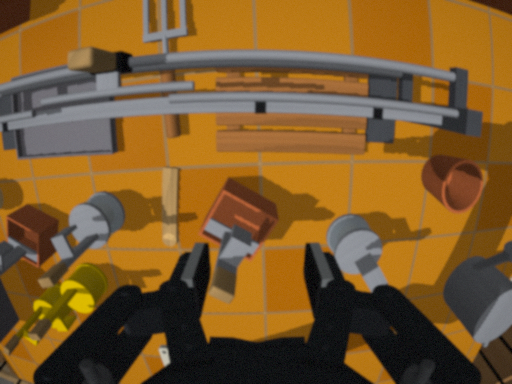

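```bash
cat >> h.py <<'E'
def wray(u,v,z,s):
    p=camera_params('wrist');x=(u-p['cx'])/p['fx'];y=(v-p['cy'])/p['fy'];th=np.hypot(x,y);k=np.sin(th)/max(th,1e-9)
    H=np.array(p['hand_eye']);q=R.from_rotvec(s['ee_rot']).as_matrix()
    r=q@H[:3,:3]@np.array([x*k,y*k,np.cos(th)]);o=q@H[:3,3]+s['tcp_pos'];return o+r*(z-o[2])/r[2]
def torail(p): return R.from_euler('z',-RY).apply(np.array(p)-[MID[0],MID[1],0])
E
python3 - <<'E'
from h import *
s=monitor.state()
print('knob',torail(wray(88,51,.265,s)))
print('ring',torail(wray(260,102,.194,s)),torail(wray(260,108,.194,s)))
z=np.load('pics/w1.npz');im=z['im'];print(z['d'][51:70:6,95])
save('w1c.png',cv2.resize(im[40:135,50:450],(800,190),interpolation=cv2.INTER_CUBIC))
E
```

```text
knob [ 0.04676234 -0.02532495  0.265     ]
ring [ 0.00124023 -0.15019393  0.194     ] [-0.00417361 -0.15023693  0.194     ]
[0.17594188 0.17824449 0.18150556 0.19824855]
```

View pics/w1c.png

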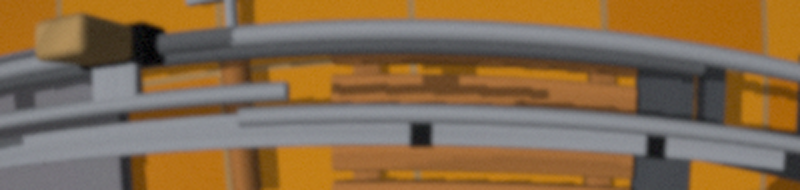

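{"op": "send_rows", "data": {
  "increments": [
    [[0.6,-0.63,0,0,0,0.06,0.4],[0.6,-0.63,0,0,0,0,0.4],[0.6,-0.63,0,0,0,0,0.4],[0.6,-0.63,0,0,0,0,0.4],[0.56,-0.65,0,0,0,0,0.4]]
  ]
}}

```text
t: 2.15
tcp_pos: [0.6397, -0.0316, 0.3301]
ee_rot: [-3.14, 0.078, 0.001]
wrist_force: [1.0, -0.0, 0.9]
opening: 0.051
grasp_force: 0.0
```

{"op": "send_rows", "data": {
  "increments": [
    [[0,0,0.5,0,0,0,0.4],[0,0,0.5,0,0,0,0.4],[0,0,0.5,0,0,0,0.4],[0,0,0.5,0,0,0,0.4],[0,0,0.1,0,0,0,0.4]]
  ]
}}

```text
t: 2.57
tcp_pos: [0.6368, -0.0325, 0.2418]
ee_rot: [-3.14, 0.078, 0.013]
wrist_force: [-0.5, 0.0, -0.5]
opening: 0.0512
grasp_force: 0.0
```

```bash
python3 - <<'E'
from h import *
plan(railp(.042,-.020,.241),RY); shot('wrist','w2')
E
```

```text
t 2.6 at [ 0.6368 -0.0325  0.2418] turn [-0.    0.08 -0.05] shift [ 0.13 -0.14  0.02] F [-0.5  0.  -0.5] open 0.0512 g 0.0
```

View pics/w2.png

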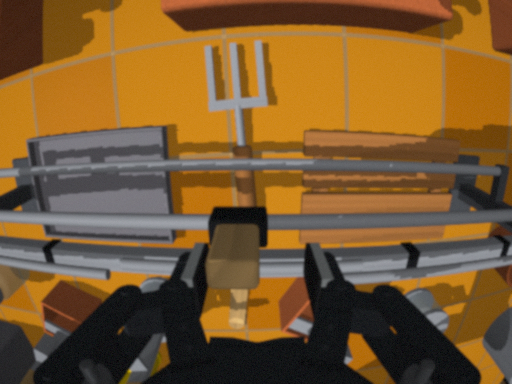

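{"op": "send_rows", "data": {
  "increments": [
    [[0.07,-0.08,0,0,0.08,0,0.4],[0.07,-0.08,0,0,0,0,0.4],[0,0,0,0,0,0,0.75],[0,0,0,0,0,0,0.9],[0,0,0,0,0,0,0.9]]
  ],
  "force": 40
}}

```text
t: 3.03
tcp_pos: [0.6459, -0.0278, 0.2482]
ee_rot: [-3.138, 0.069, -0.019]
wrist_force: [0.0, 2.3, 4.4]
opening: 0.0232
grasp_force: 40.1
```

{"op": "send_rows", "data": {
  "increments": [
    [[0,0,0,0,0,0,0.9],[0,0.2,0,0,0,0,0.9],[0,0.3,0,0,0,0,0.9]]
  ]
}}

```text
t: 3.28
tcp_pos: [0.645, -0.0469, 0.2482]
ee_rot: [-3.137, 0.066, -0.019]
wrist_force: [1.2, 2.0, 5.9]
opening: 0.0232
grasp_force: 40.4
```

{"op": "send_rows", "data": {
  "increments": [
    [[0,0.5,-0.1,0,0,0,0.9],[0,0.55,0,0,0,0,0.9],[0,0.6,0,0,0,0,0.9],[0,0.55,0,0,0,0,0.9],[0,0.5,0,0,0,0,0.9]]
  ]
}}

```text
t: 3.7
tcp_pos: [0.6397, -0.1567, 0.2482]
ee_rot: [-3.137, 0.068, -0.012]
wrist_force: [3.3, 2.1, -4.4]
opening: 0.0231
grasp_force: 42.6
```

{"op": "send_rows", "data": {
  "increments": [
    [[0,0.3,0,0,0,0,0.9],[0,0.1,0,0,0,0,0.9],[0,0,0,0,0,0,0.9]]
  ]
}}

```text
t: 3.95
tcp_pos: [0.6389, -0.1733, 0.2483]
ee_rot: [-3.139, 0.071, -0.012]
wrist_force: [5.2, -1.0, -8.5]
opening: 0.0234
grasp_force: 42.0
```

```bash
python3 - <<'E'
from h import *
plan(railp(.042,-.165,.241),RY)
print(torail(monitor.state()['tcp_pos']))
E
```

```text
t 4.0 at [ 0.6389 -0.1733  0.2483] turn [-0.02 -0.07 -0.01] shift [-0.08 -0.03  0.18] F [ 5.2 -1.  -8.5] open 0.0234 g 42.0
[ 0.04519207 -0.16622025  0.24828899]
```

{"op": "send_rows", "data": {
  "increments": [
    [[0,0,0,0,0,0,0.7],[0,0,0,0,0,0,0.4],[0,0,-0.1,0,0,0,0.4],[0,0,-0.8,0,0,0,0.4],[0,0,-0.9,0,0,0,0.4]]
  ]
}}

```text
t: 4.37
tcp_pos: [0.6362, -0.171, 0.3205]
ee_rot: [-3.137, 0.068, -0.002]
wrist_force: [0.9, -0.0, 0.9]
opening: 0.051
grasp_force: 0.0
```

{"op": "send_rows", "data": {
  "increments": [
    [[-0.5,0,-0.4,0,0,0.99,0.4],[-0.5,0,0,0,0,0.99,0.4],[-0.5,0,0,0,0,0.99,0.4],[-0.5,0,0,0,0,0.99,0.4],[0,0,0,0,0,0.95,0.4]]
  ]
}}

```text
t: 4.78
tcp_pos: [0.5285, -0.2249, 0.3396]
ee_rot: [-3.004, 0.664, -0.02]
wrist_force: [-1.0, -0.8, -0.5]
opening: 0.0513
grasp_force: 0.0
```

```bash
python3 - <<'E'
from h import *
plan([.406,-.107,.33],-.56)
E
```

```text
t 4.8 at [ 0.5285 -0.2249  0.3396] turn [-0.63  0.05  1.19] shift [-4.16 -0.87  0.24] F [-1.  -0.8 -0.5] open 0.0513 g 0.0
```

{"op": "send_rows", "data": {
  "increments": [
    [[-0.8,-0.2,0.05,0,0,0,0.4],[-0.8,-0.2,0.05,0,0,0,0.4],[-0.8,-0.2,0.05,0,0,0,0.4],[-0.8,-0.2,0.05,0,0,0,0.4],[-0.8,0,0,0,0,0,0.4]]
  ]
}}

```text
t: 5.2
tcp_pos: [0.3907, -0.1454, 0.3325]
ee_rot: [-3.0, 0.625, -0.025]
wrist_force: [-0.5, -0.0, 1.4]
opening: 0.0515
grasp_force: 0.0
```

{"op": "send_rows", "data": {
  "increments": [
    [[0,0,0,0,0,0,0.4]]
  ]
}}

```text
t: 5.28
tcp_pos: [0.3869, -0.1439, 0.3332]
ee_rot: [-2.999, 0.625, -0.021]
wrist_force: [-0.3, 0.6, 0.1]
opening: 0.051
grasp_force: 0.0
```

```bash
python3 - <<'E'
from h import *
plan([.406,-.107,.33],-.56);shot('wrist','w3')
E
```

```text
t 5.3 at [ 0.3869 -0.1439  0.3332] turn [-0.75  0.08  1.42] shift [-0.09 -1.04  0.08] F [-0.3  0.6  0.1] open 0.051 g 0.0
```

View pics/w3.png

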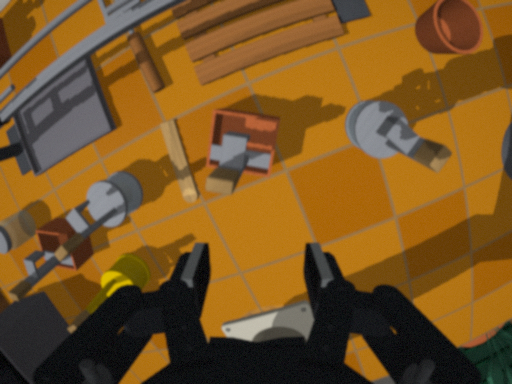

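{"op": "send_rows", "data": {
  "increments": [
    [[0,0,0,-0.37,0.04,0.7,0.4],[0,0,0,-0.37,0.04,0.7,0.4],[-0.05,-0.5,0,0,0,0,0.4],[-0.05,-0.5,0,0,0,0,0.4],[0,0,0,0,0,0,0.4]]
  ]
}}

```text
t: 5.75
tcp_pos: [0.3753, -0.1729, 0.3343]
ee_rot: [-2.998, 0.723, -0.023]
wrist_force: [-0.3, -0.3, 0.3]
opening: 0.0512
grasp_force: 0.0
```

```bash
python3 - <<'E'
from h import *
plan([.406,-.107,.188],-.56);im,d=shot('wrist','w4');save('w4c.png',cv2.resize(im[60:320,130:390],(780,780))[:600])
E
```

```text
t 5.8 at [ 0.3753 -0.1729  0.3343] turn [-0.57  0.01  0.83] shift [-0.23 -1.8   3.66] F [-0.3 -0.3  0.3] open 0.0512 g 0.0
```

View pics/w4c.png

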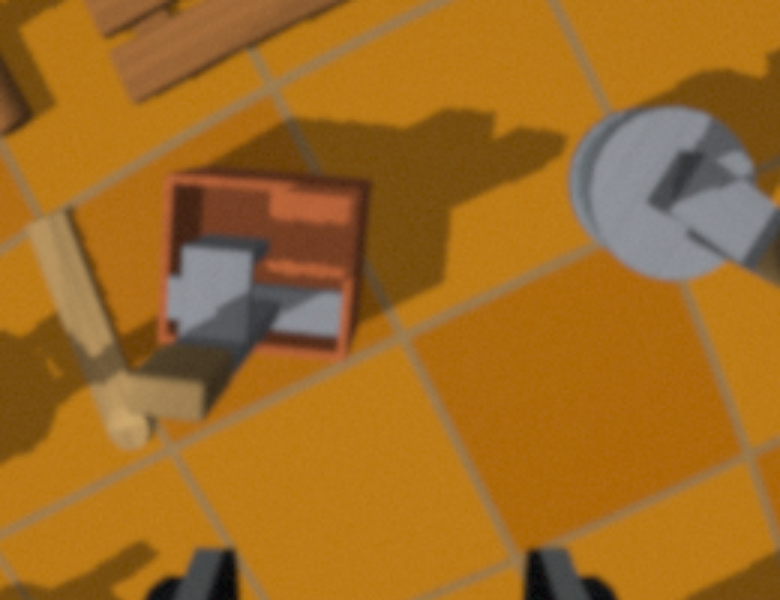

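```bash
python3 - <<'E'
from h import *
print(monitor.state()['joints'].round(3));plan([.406,-.107,.33],-.56+np.pi)
E
```

```text
[-0.474  0.043  0.007  1.534  0.059  3.141]
t 5.8 at [ 0.3752 -0.1732  0.3341] turn [ -0.03  -0.86 -29.16] shift [0.23 1.81 0.1 ] F [-0.5  0.5  0.2] open 0.0511 g 0.0
```

{"op": "send_rows", "data": {
  "increments": [
    [[0,0,0,0,0,-0.95,0.4],[0,0,0,0,0,-0.95,0.4],[0,0,0,0,0,-0.95,0.4],[0,0,0,0,0,-0.95,0.4],[0,0,0,0,0,-0.95,0.4]]
  ]
}}

```text
t: 6.22
tcp_pos: [0.375, -0.1733, 0.3336]
ee_rot: [-3.089, -0.045, -0.042]
wrist_force: [0.4, 0.6, 0.3]
opening: 0.0511
grasp_force: 0.0
```

{"op": "send_rows", "data": {
  "increments": [
    [[0,0,0,0,0,-0.95,0.4],[0,0,0,0,0,-0.95,0.4],[0,0,0,0,0,-0.95,0.4],[0,0,0,0,0,-0.95,0.4],[0,0,0,0,0,-0.95,0.4]]
  ]
}}

```text
t: 6.63
tcp_pos: [0.375, -0.1733, 0.3336]
ee_rot: [-2.991, -0.806, -0.061]
wrist_force: [-1.4, 0.2, -0.6]
opening: 0.0512
grasp_force: 0.0
```

```bash
python3 - <<'E'
from h import *
print(monitor.state()['joints'].round(3));plan([.406,-.107,.33],-.56+np.pi)
E
```

```text
[-0.474  0.044  0.006  1.534  0.059  2.141]
t 6.6 at [ 0.375  -0.1733  0.3336] turn [  0.29  -0.6  -19.62] shift [0.22 1.82 0.09] F [-1.4  0.2 -0.6] open 0.0512 g 0.0
```

Limit confirmed (j6 at 3.14); flip works. Continue turning 19.6 units, with the shift afterwards.

{"op": "send_rows", "data": {
  "increments": [
    [[0,0,0,0,0,-0.98,0.4],[0,0,0,0,0,-0.98,0.4],[0,0,0,0,0,-0.98,0.4],[0,0,0,0,0,-0.98,0.4],[0,0,0,0,0,-0.98,0.4]]
  ]
}}

```text
t: 7.05
tcp_pos: [0.375, -0.1733, 0.3336]
ee_rot: [-2.698, -1.544, -0.076]
wrist_force: [0.1, 0.5, -0.1]
opening: 0.0514
grasp_force: 0.0
```

{"op": "send_rows", "data": {
  "increments": [
    [[0,0,0,0,0,-0.98,0.4],[0,0,0,0,0,-0.98,0.4],[0,0,0,0,0,-0.98,0.4],[0,0,0,0,0,-0.98,0.4],[0,0,0,0,0,-0.98,0.4]]
  ]
}}

```text
t: 7.47
tcp_pos: [0.375, -0.1733, 0.3336]
ee_rot: [-2.227, -2.187, -0.087]
wrist_force: [0.0, 0.3, 0.4]
opening: 0.0515
grasp_force: 0.0
```

{"op": "send_rows", "data": {
  "increments": [
    [[0,0,0,0,0,-0.98,0.4],[0,0,0,0,0,-0.98,0.4],[0,0,0,0,0,-0.98,0.4],[0,0,0,0,0,-0.98,0.4],[0,0,0,0,0,-0.98,0.4]]
  ]
}}

```text
t: 7.88
tcp_pos: [0.375, -0.1733, 0.3336]
ee_rot: [-1.607, -2.693, -0.092]
wrist_force: [0.1, 0.2, -0.2]
opening: 0.0513
grasp_force: 0.0
```

{"op": "send_rows", "data": {
  "increments": [
    [[0,0,0,0,0,-0.98,0.4],[0,0,0,0,0,-0.98,0.4],[0,0,0,0,0,-0.98,0.4],[0,0,0,0,0,-0.98,0.4],[0,0,0,0,0,-0.98,0.4]]
  ]
}}

```text
t: 8.3
tcp_pos: [0.375, -0.1733, 0.3336]
ee_rot: [0.869, 3.006, 0.09]
wrist_force: [0.4, -0.4, 0.5]
opening: 0.0513
grasp_force: 0.0
```

```bash
python3 - <<'E'
from h import *
print(monitor.state()['joints'].round(3));plan([.406,-.107,.33],-.56+np.pi)
E
```

```text
[-0.474  0.044  0.006  1.534  0.059  0.088]
t 8.3 at [ 0.375  -0.1733  0.3336] turn [ 0.56 -0.05 -0.02] shift [0.22 1.82 0.09] F [ 0.4 -0.4  0.5] open 0.0513 g 0.0
```

{"op": "send_rows", "data": {
  "increments": [
    [[0,0,0,0.56,-0.05,0,0.4],[0.07,0.6,0,0,0,0,0.4],[0.07,0.6,0,0,0,0,0.4],[0.07,0.6,0,0,0,0,0.4],[0,0,0,0,0,0,0.4]]
  ]
}}

```text
t: 8.72
tcp_pos: [0.4079, -0.1054, 0.3335]
ee_rot: [-0.874, -3.017, -0.002]
wrist_force: [-0.4, -0.2, 0.5]
opening: 0.0511
grasp_force: 0.0
```

```bash
python3 - <<'E'
from h import *
plan([.406,-.107,.188],-.56+np.pi);im,d=shot('wrist','w5')
E
```

```text
t 8.7 at [ 0.4079 -0.1054  0.3335] turn [ 0.01 -0.01 -0.03] shift [ 0.02 -0.06  3.64] F [-0.4 -0.2  0.5] open 0.0511 g 0.0
```

View pics/w5.png

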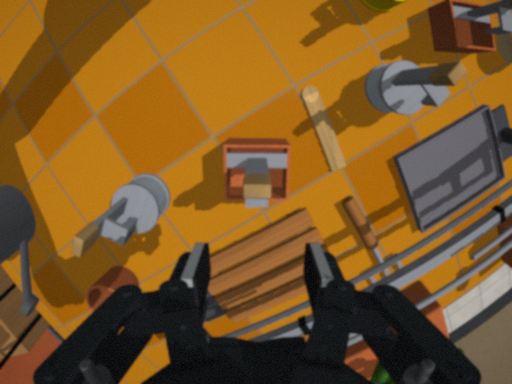

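```bash
python3 - <<'E'
from h import *
s=monitor.state()
print('tab',wray(257,182,.21,s),wray(257,196,.20,s))
print('la2 tab',wray(84,243,.21,s),'lid',wray(140,207,.07,s))
print('la1 tab',wray(457,74,.21,s),'lid',wray(408,88,.07,s))
z=np.load('pics/w5.npz');
H=np.array(camera_params('wrist')['hand_eye']);c=H[:3,:3].T@(np.array([0,0,.13])-H[:3,3]);th=np.arctan2(np.hypot(*c[:2]),c[2]);print('tcp line at tab depth',c,256.7+297.3*th*c[0]/np.hypot(*c[:2]),195.9+297.3*th*c[1]/np.hypot(*c[:2]))
save('w5c.png',cv2.resize(z['im'][130:220,200:310],(770,630))[:600])
E
```

```text
tab [ 0.39996791 -0.1018595   0.21      ] [ 0.41402085 -0.11070876  0.2       ]
la2 tab [ 0.35544419 -0.30017575  0.21      ] lid [ 0.37172529 -0.29211283  0.07      ]
la1 tab [0.40914046 0.12645177 0.21      ] lid [0.42847716 0.13482708 0.07      ]
tcp line at tab depth [-2.77197513e-05 -6.36856573e-03  2.75737269e-01] 256.6701178692719 189.0346312783219
```

View pics/w5c.png

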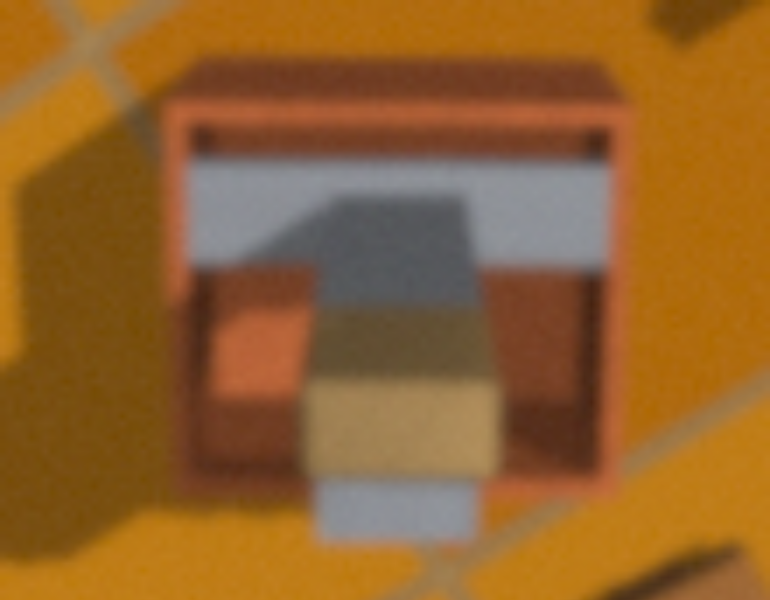

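{"op": "send_rows", "data": {
  "increments": [
    [[0,0,0.7,0,0,0,0.4],[0,0,0.8,0,0,0,0.4],[0,0,0.8,0,0,0,0.4],[0,0,0.7,0,0,0,0.4],[0,0,0.6,0,0,0,0.4]]
  ]
}}

```text
t: 9.18
tcp_pos: [0.4052, -0.1088, 0.1877]
ee_rot: [-0.881, -3.013, 0.001]
wrist_force: [0.1, 0.3, -0.9]
opening: 0.0511
grasp_force: 0.0
```

{"op": "send_rows", "data": {
  "increments": [
    [[0,0,0,0,0,0,0.5],[0,0,0,0,0,0,0.7],[0,0,0,0,0,0,0.9],[0,0,0,0,0,0,0.9],[0,0,0,0,0,0,0.9]]
  ],
  "force": 70
}}

```text
t: 9.6
tcp_pos: [0.407, -0.1089, 0.1909]
ee_rot: [0.882, 3.013, -0.0]
wrist_force: [-0.2, -1.2, -2.0]
opening: 0.0245
grasp_force: 68.9
```

```bash
python3 - <<'E'
from h import *
plan(railp(-.12,0,.184+.10),RY+np.pi)
E
```

```text
t 9.6 at [ 0.407  -0.1089  0.1909] turn [-0.    0.02 -5.01] shift [-1.73  2.81 -2.33] F [-0.2 -1.2 -2. ] open 0.0245 g 68.9
```

{"op": "send_rows", "data": {
  "increments": [
    [[0,0,-0.2,0,0,0,0.9],[0,0,-0.5,0,0,0,0.9],[0,0,-0.7,0,0,0,0.9],[0,0,-0.7,0,0,0,0.9],[0,0,-0.4,0,0,0,0.9]]
  ]
}}

```text
t: 10.02
tcp_pos: [0.4072, -0.1089, 0.2937]
ee_rot: [0.881, 3.011, -0.0]
wrist_force: [1.1, -0.7, -2.3]
opening: 0.025
grasp_force: 68.9
```

{"op": "send_rows", "data": {
  "increments": [
    [[0,0,0,0,0,-0.5,0.9],[0,0,0,0,0,-0.7,0.9],[0,0,0,0,0,-0.7,0.9],[0,0,0,0,0,-0.7,0.9],[0,0,0,0,0,-0.7,0.9]]
  ]
}}

```text
t: 10.43
tcp_pos: [0.4062, -0.1086, 0.2908]
ee_rot: [0.345, 3.122, -0.0]
wrist_force: [0.8, 0.1, -2.0]
opening: 0.0249
grasp_force: 68.8
```

{"op": "send_rows", "data": {
  "increments": [
    [[0,0,0,0,0,-0.7,0.9],[0,0,0,0,0,-0.6,0.9],[0,0,0,0,0,-0.4,0.9],[0,0,0,0,0,0,0.9]]
  ]
}}

```text
t: 10.77
tcp_pos: [0.4063, -0.1086, 0.2906]
ee_rot: [0.07, 3.14, -0.001]
wrist_force: [0.4, -0.5, -2.7]
opening: 0.0249
grasp_force: 68.8
```

```bash
python3 - <<'E'
from h import *
plan(railp(-.018-.10,.02,.191+.095),RY+np.pi);print(monitor.state()['joints'].round(2))
E
```

```text
t 10.8 at [ 0.4063 -0.1086  0.2906] turn [-0.    0.01 -0.  ] shift [-1.8   3.3   0.12] F [ 0.4 -0.5 -2.7] open 0.0249 g 68.8
[-0.26  0.06 -0.08  1.43 -0.   -0.22]
```

{"op": "send_rows", "data": {
  "increments": [
    [[-0.2,0.3,0,0,0,0,0.9],[-0.3,0.5,0.02,0,0,0,0.9],[-0.3,0.6,0.02,0,0,0,0.9],[-0.3,0.6,0.02,0,0,0,0.9],[-0.3,0.6,0.02,0,0,0,0.9]]
  ]
}}

```text
t: 11.18
tcp_pos: [0.4674, -0.0063, 0.2871]
ee_rot: [0.075, 3.14, 0.0]
wrist_force: [0.9, -0.6, -2.9]
opening: 0.0246
grasp_force: 69.0
```

{"op": "send_rows", "data": {
  "increments": [
    [[-0.3,0.5,0,0,0,0,0.9],[-0.1,0.2,0,0,0,0,0.9],[0,0,0,0,0,0,0.9],[0,0,0,0,0,0,0.9]]
  ]
}}

```text
t: 11.52
tcp_pos: [0.4838, 0.0199, 0.2864]
ee_rot: [-0.071, -3.14, 0.001]
wrist_force: [0.7, -0.3, -2.6]
opening: 0.0251
grasp_force: 69.1
```

```bash
python3 - <<'E'
from h import *
plan(railp(-.018,.02,.191+.095),RY+np.pi);im,d=shot('wrist','w6');im2,_=shot('scene','s6')
save('c6.png',np.hstack([cv2.resize(im[60:240,160:360],(400,360)),cv2.resize(im2[140:320,170:370],(400,360))]))
E
```

```text
t 11.5 at [0.4838 0.0199 0.2864] turn [-0.01 -0.01 -0.01] shift [-2.51  0.    0.01] F [ 0.7 -0.3 -2.6] open 0.0251 g 69.1
```

View pics/c6.png

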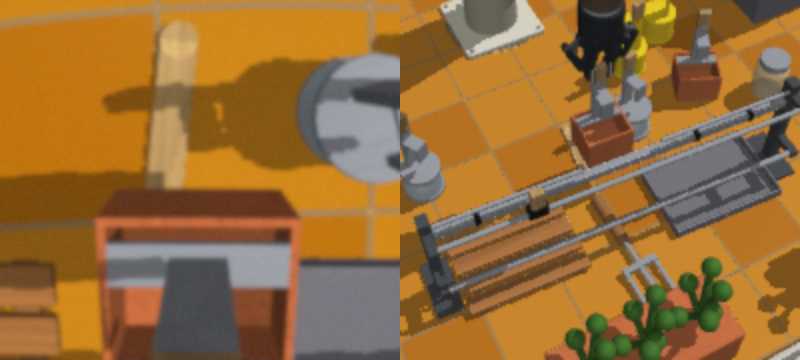

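```bash
python3 - <<'E'
from h import *
s=monitor.state()
for u,v in((207.5,169),(309,169)): print(torail(wray(u,v,.1655,s)),torail(s['tcp_pos']))
E
```

```text
[-0.14035866 -0.02461127  0.1655    ] [-0.11871187  0.01905946  0.28650351]
[-0.14032263  0.06541662  0.1655    ] [-0.11871187  0.01905946  0.28650351]
```

{"op": "send_rows", "data": {
  "increments": [
    [[-0.3,0,0,0,0,0,0.9],[-0.6,0,0,0,0,0,0.9],[-0.6,0,0,0,0,0,0.9],[-0.6,0,0,0,0,0,0.9],[-0.4,0,0,0,0,0,0.9]]
  ]
}}

```text
t: 12.03
tcp_pos: [0.5853, 0.0138, 0.2863]
ee_rot: [0.076, 3.14, -0.0]
wrist_force: [0.2, 0.6, -3.5]
opening: 0.0248
grasp_force: 69.1
```

{"op": "send_rows", "data": {
  "increments": [
    [[0,0,0,0,0,0,0.9],[0,0,0,0,0,0,0.9]]
  ]
}}

```text
t: 12.2
tcp_pos: [0.5838, 0.0141, 0.2857]
ee_rot: [-0.075, -3.138, 0.0]
wrist_force: [-0.4, -0.0, -2.6]
opening: 0.025
grasp_force: 69.1
```

```bash
python3 - <<'E'
from h import *
plan(railp(-.018,.02,.245),RY+np.pi);im,d=shot('wrist','w7');im2,_=shot('scene','s7')
save('c7.png',np.hstack([cv2.resize(im[60:240,160:360],(400,360)),cv2.resize(im2[170:260,220:320],(400,360))]))
E
```

```text
t 12.2 at [0.5838 0.0141 0.2857] turn [-0.   -0.02 -0.03] shift [-0.01  0.04  1.02] F [-0.4 -0.  -2.6] open 0.025 g 69.1
```

View pics/c7.png

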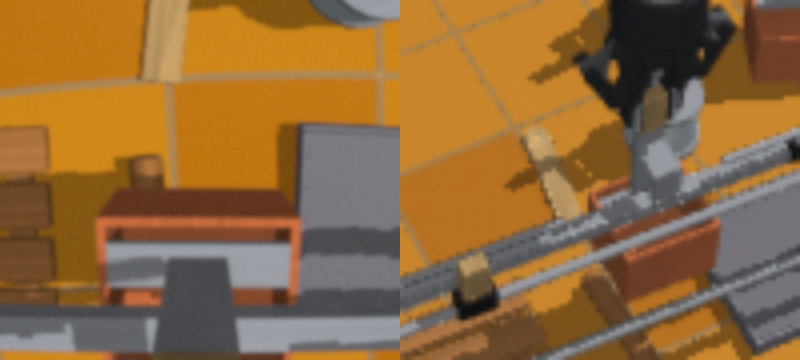

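{"op": "send_rows", "data": {
  "increments": [
    [[0,0.04,0.2,0,0,0,0.9],[0,0,0.3,0,0,0,0.9],[0,0,0.3,0,0,0,0.9],[0,0,0.2,0,0,0,0.9],[0,0,0,0,0,0,0.9]]
  ]
}}

```text
t: 12.72
tcp_pos: [0.5823, 0.017, 0.244]
ee_rot: [-0.072, -3.136, 0.0]
wrist_force: [0.8, -0.3, -2.7]
opening: 0.0249
grasp_force: 69.0
```

```bash
python3 - <<'E'
from h import *
plan(railp(-.018,.26,.244),RY+np.pi)
E
```

```text
t 12.7 at [0.5823 0.017  0.244 ] turn [-0.   -0.04 -0.01] shift [-0.05  5.97  0.  ] F [ 0.8 -0.3 -2.7] open 0.0249 g 69.0
```

{"op": "send_rows", "data": {
  "increments": [
    [[-0.05,0.2,0,0,0,0,0.9],[0,0.4,0,0,0,0,0.9],[0,0.5,0,0,0,0,0.9],[0,0.5,0,0,0,0,0.9],[0,0.5,0,0,0,0,0.9]]
  ]
}}

```text
t: 13.13
tcp_pos: [0.5903, 0.1023, 0.2474]
ee_rot: [0.072, 3.139, 0.001]
wrist_force: [0.0, 0.7, -2.1]
opening: 0.025
grasp_force: 69.1
```

{"op": "send_rows", "data": {
  "increments": [
    [[0,0.5,0,0,0,0,0.9],[0,0.5,0,0,0,0,0.9],[0,0.5,0,0,0,0,0.9],[0,0.5,0,0,0,0,0.9],[0,0.5,0,0,0,0,0.9]]
  ]
}}

```text
t: 13.55
tcp_pos: [0.5946, 0.2027, 0.2474]
ee_rot: [0.071, 3.14, 0.002]
wrist_force: [-0.5, -0.2, -3.2]
opening: 0.0253
grasp_force: 69.1
```

{"op": "send_rows", "data": {
  "increments": [
    [[0,0.5,0,0,0,0,0.9],[0,0.5,0,0,0,0,0.9],[0,0.3,0,0,0,0,0.9],[0,0,0,0,0,0,0.9],[0,0,0,0,0,0,0.9]]
  ]
}}

```text
t: 13.97
tcp_pos: [0.5967, 0.2533, 0.2465]
ee_rot: [-0.069, -3.141, 0.001]
wrist_force: [0.3, -0.5, -2.6]
opening: 0.025
grasp_force: 69.2
```

```bash
python3 - <<'E'
from h import *
plan(railp(-.018,.26,.2415),RY+np.pi)
E
```

```text
t 14.0 at [0.5967 0.2533 0.2465] turn [-0. -0.  0.] shift [0.05 0.05 0.12] F [ 0.3 -0.5 -2.6] open 0.025 g 69.2
```

{"op": "send_rows", "data": {
  "increments": [
    [[0.05,0.05,0,0,0,0,0.9],[0,0,0.08,0,0,0,0.9],[0,0,0.06,0,0,0,0.9],[0,0,0,0,0,0,0.9]]
  ]
}}

```text
t: 14.3
tcp_pos: [0.5949, 0.2539, 0.2407]
ee_rot: [-0.074, -3.14, 0.0]
wrist_force: [-0.2, -0.1, -1.6]
opening: 0.0251
grasp_force: 69.1
```

```bash
python3 - <<'E'
from h import *
plan(railp(-.018,.26,.2415),RY+np.pi)
E
```

```text
t 14.3 at [0.5949 0.2539 0.2407] turn [-0.   -0.01 -0.02] shift [ 0.    0.04 -0.02] F [-0.2 -0.1 -1.6] open 0.0251 g 69.1
```

{"op": "send_rows", "data": {
  "increments": [
    [[0,0.04,0.02,0,0,0,0.9],[0,0,0,0,0,0,0.65],[0,0,0,0,0,0,0.55],[0,0,0,0,0,0,0.4],[0,0,0,0,0,0,0.4]]
  ]
}}

```text
t: 14.72
tcp_pos: [0.5951, 0.2565, 0.24]
ee_rot: [-0.072, -3.14, -0.001]
wrist_force: [-0.3, -0.6, 0.3]
opening: 0.0511
grasp_force: 0.0
```

{"op": "send_rows", "data": {
  "increments": [
    [[0,0,-0.3,0,0,0,0.4],[0,0,-0.7,0,0,0,0.4],[0,0,-0.8,0,0,0,0.4],[0,0,-0.7,0,0,0,0.4],[0,0,0,0,0,0,0.4]]
  ]
}}

```text
t: 15.13
tcp_pos: [0.5966, 0.2572, 0.3472]
ee_rot: [0.071, 3.131, 0.008]
wrist_force: [-0.2, -0.0, 1.1]
opening: 0.051
grasp_force: 0.0
```

```bash
cat >> h.py <<'E'
def tabs(cam='top',f=None):
    """wood-coloured tops at tab height; rail-frame centres"""
    im,d=grab_frame(cam); P=cloud(cam,d); hsv=cv2.cvtColor(im,cv2.COLOR_RGB2HSV)
    if f: save(f,im)
    return im,d,P,hsv
E
python3 - <<'E'
from h import *
plan(railp(-.018,.26,.2415),RY+np.pi)
im,d,P,hsv=tabs(f='t8.png')
np.savez('pics/t8.npz',im=im,d=d)
# patches at height .19-.23 (standing) & .24-.28 (hung)
for lo,hi in((.185,.225),(.24,.275)):
    m=((P[...,2]>lo)&(P[...,2]<hi)&(P[...,0]<.66)&(P[...,0]>.15)&(abs(P[...,1])<.45)).astype(np.uint8)
    n,l,st,c=cv2.connectedComponentsWithStats(m)
    for i in range(1,n):
        if st[i,4]>12: q=P[l==i];print(lo,st[i,4],c[i].round(1),q.mean(0).round(4),torail(q.mean(0)).round(4))
E
```

```text
t 15.1 at [0.5966 0.2572 0.3472] turn [ 0.05  0.1  -0.01] shift [ 0.04 -0.05  2.64] F [-0.2 -0.   1.1] open 0.051 g 0.0
0.185 2083 [262.7 127.4] [ 0.6146 -0.0736  0.204 ] [ 0.0165 -0.0677  0.204 ]
0.185 46 [199.  192.8] [0.4083 0.126  0.2066] [-0.1986  0.1224  0.2066]
0.185 24 [135.8 203.2] [0.3771 0.3216 0.2086] [-0.2384  0.3165  0.2086]
0.185 46 [340.  209.5] [ 0.3537 -0.3101  0.2072] [-0.2336 -0.3157  0.2072]
0.24 58 [296.1 115.9] [ 0.6363 -0.1736  0.2601] [ 0.0426 -0.1666  0.2601]
```

{"op": "send_rows", "data": {
  "increments": [
    [[0.3,0,0,0,0,0,0.4],[0.6,0,0,0,0,0,0.4],[0,0,0,0.03,0.05,0.75,0.4],[0,0,0,0.02,0.05,0.75,0.4],[0,0,0,0,0,0.75,0.4]]
  ]
}}

```text
t: 15.6
tcp_pos: [0.5582, 0.258, 0.3384]
ee_rot: [-0.444, -3.097, 0.011]
wrist_force: [-0.0, 0.6, -0.2]
opening: 0.0515
grasp_force: 0.0
```

{"op": "send_rows", "data": {
  "increments": [
    [[0,0,0,0,0,0.75,0.4],[0,0,0,0,0,0.68,0.4],[0,0,0,0,0,0,0.4]]
  ]
}}

```text
t: 15.85
tcp_pos: [0.5587, 0.258, 0.3384]
ee_rot: [-0.671, -3.056, 0.012]
wrist_force: [-0.2, -0.3, 0.2]
opening: 0.0509
grasp_force: 0.0
```

```bash
python3 - <<'E'
from h import *
plan([.377,.3145,.33],-.43+np.pi)
E
```

```text
t 15.8 at [0.5587 0.258  0.3384] turn [-0.1  -0.1  -0.02] shift [ 4.72 -0.61  0.21] F [-0.2 -0.3  0.2] open 0.0509 g 0.0
```

{"op": "send_rows", "data": {
  "increments": [
    [[0.5,-0.1,0,-0.1,-0.1,0,0.4],[0.8,-0.1,0,0,0,0,0.4],[0.8,-0.1,0.1,0,0,0,0.4],[0.8,-0.1,0.1,0,0,0,0.4],[0.8,-0.1,0,0,0,0,0.4]]
  ]
}}

```text
t: 16.27
tcp_pos: [0.4143, 0.3014, 0.33]
ee_rot: [-0.67, -3.069, 0.0]
wrist_force: [-0.2, 0.5, -0.1]
opening: 0.0515
grasp_force: 0.0
```

{"op": "send_rows", "data": {
  "increments": [
    [[0.6,-0.1,0,0,0,0,0.4],[0.4,0,0,0,0,0,0.4],[0,0,0,0,0,0,0.4],[0,0,0,0,0,0,0.4]]
  ]
}}

```text
t: 16.6
tcp_pos: [0.3775, 0.315, 0.3315]
ee_rot: [0.666, 3.068, 0.002]
wrist_force: [-1.0, 0.5, -0.6]
opening: 0.0514
grasp_force: 0.0
```

```bash
cat >> h.py <<'E'
def wcloud(d,s):
    p=camera_params('wrist');v,u=np.mgrid[:384,:512];x=(u-p['cx'])/p['fx'];y=(v-p['cy'])/p['fy'];th=np.hypot(x,y);k=np.tan(th)/np.maximum(th,1e-9)
    c=np.stack([x*k*d,y*k*d,d],-1);H=np.array(p['hand_eye']);q=R.from_rotvec(s['ee_rot']).as_matrix()
    return (c@H[:3,:3].T+H[:3,3])@q.T+s['tcp_pos']
def findtab(name):
    """tab top (z~.21) nearest TCP: centre, yaw from the minimum-area rectangle; body centre from strap/hook"""
    s=monitor.state();im,d=shot('wrist',name);P=wcloud(d,s);r=np.hypot(P[...,0]-s['tcp_pos'][0],P[...,1]-s['tcp_pos'][1])
    top=(abs(P[...,2]-.21)<.006)&(r<.07)&(d>0);q=P[top];rc=cv2.minAreaRect((q[:,:2]*1000).astype(np.float32))
    e=cv2.boxPoints(rc);a,b=e[1]-e[0],e[2]-e[1];a=a if np.hypot(*a)>np.hypot(*b) else b;yaw=np.arctan2(-a[0],a[1]);yaw=(yaw+np.pi/2)%np.pi-np.pi/2
    arm=(abs(P[...,2]-.148)<.005)&(r<.09)&(d>0)
    print('n',top.sum(),'tab',q.mean(0).round(4),'rect',np.array(rc[0]).round(1),np.array(rc[1]).round(1),'yaw',yaw.round(3))
    if arm.sum()>10:
        w=P[arm];c=q.mean(0)[:2];dv=w.mean(0)[:2]-c;print('arm n',arm.sum(),w.mean(0).round(4),'yaw by arm',np.arctan2(dv[1],dv[0]).round(3),'dist',np.hypot(*dv).round(4))
    return P,d,s,im
E
python3 - <<'E'
from h import *
plan([.377,.3145,.33],-.43+np.pi)
findtab('w9')
E
```

```text
t 16.6 at [0.3775 0.315  0.3315] turn [0.02 0.02 0.02] shift [ 0.01 -0.02  0.04] F [-1.   0.5 -0.6] open 0.0514 g 0.0
n 466 tab [0.3752 0.3196 0.2111] rect [376.3 319.2] [25.4 14.5] yaw -0.401
arm n 249 [0.3996 0.3096 0.1495] yaw by arm -0.39 dist 0.0264
```

```bash
python3 - <<'E'
from h import *
plan([.376,.3193,.188],-.40+np.pi)
E
```

```text
t 16.6 at [0.3783 0.3148 0.3314] turn [ 0.02  0.02 -0.28] shift [0.1  0.08 3.59] F [ 0.5 -0.6  0.2] open 0.0514 g 0.0
```

{"op": "send_rows", "data": {
  "increments": [
    [[0.08,0.08,0.5,0,0,-0.28,0.4],[0,0,0.8,0,0,0,0.4],[0,0,0.8,0,0,0,0.4],[0,0,0.8,0,0,0,0.4],[0,0,0.65,0,0,0,0.4]]
  ]
}}

```text
t: 17.07
tcp_pos: [0.3774, 0.3181, 0.187]
ee_rot: [0.628, 3.077, -0.0]
wrist_force: [-0.2, 0.2, -0.1]
opening: 0.051
grasp_force: 0.0
```

{"op": "send_rows", "data": {
  "increments": [
    [[0,0,0,0,0,0,0.5],[0,0,0,0,0,0,0.7],[0,0,0,0,0,0,0.9],[0,0,0,0,0,0,0.9],[0,0,0,0,0,0,0.9]]
  ],
  "force": 70
}}

```text
t: 17.48
tcp_pos: [0.378, 0.3198, 0.1913]
ee_rot: [0.626, 3.075, 0.006]
wrist_force: [0.7, 0.4, -2.8]
opening: 0.025
grasp_force: 68.7
```

```bash
python3 - <<'E'
from h import *
plan(railp(-.018-.10,.02,.191+.095),RY+np.pi)
E
```

```text
t 17.5 at [0.378  0.3198 0.1913] turn [ 0.04  0.03 -3.41] shift [-2.99 -7.37 -2.37] F [ 0.7  0.4 -2.8] open 0.025 g 68.7
```

{"op": "send_rows", "data": {
  "increments": [
    [[0,0,-0.3,0,0,0,0.9],[0,0,-0.6,0,0,0,0.9],[0,0,-0.8,0,0,0,0.9],[0,0,-0.8,0,0,0,0.9],[0,0,-0.6,0,0,0,0.9]]
  ]
}}

```text
t: 17.9
tcp_pos: [0.3772, 0.3195, 0.3176]
ee_rot: [0.625, 3.074, 0.008]
wrist_force: [0.8, 0.1, -2.7]
opening: 0.025
grasp_force: 69.2
```

{"op": "send_rows", "data": {
  "increments": [
    [[0,0,0,0.04,0.03,-0.5,0.9],[0,0,0,0,0,-0.75,0.9],[0,0,0,0,0,-0.8,0.9],[0,0,0,0,0,-0.8,0.9],[0,0,0,0,0,-0.56,0.9]]
  ]
}}

```text
t: 18.32
tcp_pos: [0.3769, 0.3192, 0.315]
ee_rot: [-0.064, -3.14, 0.0]
wrist_force: [0.3, -0.4, -2.6]
opening: 0.0249
grasp_force: 69.2
```

{"op": "send_rows", "data": {
  "increments": [
    [[-0.3,-0.3,0,0,0,0,0.9],[-0.55,-0.5,0,0,0,0,0.9],[-0.6,-0.5,0,0,0,0,0.9],[-0.6,-0.5,0,0,0,0,0.9],[-0.55,-0.5,0,0,0,0,0.9]]
  ]
}}

```text
t: 18.73
tcp_pos: [0.4777, 0.2217, 0.3149]
ee_rot: [-0.069, -3.141, 0.001]
wrist_force: [-0.1, 0.8, -4.1]
opening: 0.0249
grasp_force: 69.3
```

```bash
python3 - <<'E'
from h import *
plan(railp(-.018-.10,.02,.191+.095),RY+np.pi)
E
```

```text
t 18.7 at [0.4777 0.2217 0.3149] turn [-0.   -0.    0.01] shift [-0.39 -5.03  0.72] F [-0.1  0.8 -4.1] open 0.0249 g 69.3
```

{"op": "send_rows", "data": {
  "increments": [
    [[-0.2,-0.5,0,0,0,0,0.9],[-0.19,-0.6,0,0,0,0,0.9],[0,-0.7,0,0,0,0,0.9],[0,-0.7,0,0,0,0,0.9],[0,-0.7,0,0,0,0,0.9]]
  ]
}}

```text
t: 19.15
tcp_pos: [0.4866, 0.0927, 0.3147]
ee_rot: [-0.069, -3.14, 0.002]
wrist_force: [0.9, -0.7, -3.1]
opening: 0.0249
grasp_force: 69.2
```

{"op": "send_rows", "data": {
  "increments": [
    [[0,-0.7,0.1,0,0,0,0.9],[0,-0.6,0.2,0,0,0,0.9],[0,-0.4,0.2,0,0,0,0.9],[0,-0.1,0.2,0,0,0,0.9],[0,0,0,0,0,0,0.9]]
  ]
}}

```text
t: 19.57
tcp_pos: [0.4824, 0.021, 0.2852]
ee_rot: [-0.073, -3.137, 0.002]
wrist_force: [-0.6, -0.2, -3.0]
opening: 0.0247
grasp_force: 69.3
```

```bash
cat >> h.py <<'E'
def held(name,y0):
    """rim/lid of the vessel held: rail-frame extent of points near its top"""
    s=monitor.state();im,d=shot('wrist',name);P=wcloud(d,s);t=torail(P.reshape(-1,3)).reshape(P.shape);zt=s['tcp_pos'][2]-.191+.07;c=torail(s['tcp_pos'])
    m=(abs(t[...,2]-zt)<.006)&(abs(t[...,0]-c[0])<.07)&(abs(t[...,1]-c[1])<.07)&(d>0);q=t[m]
    print('tcp',c.round(4),'n',m.sum(),'x',np.percentile(q[:,0],[1,99]).round(4),'y',np.percentile(q[:,1],[1,50,99]).round(4),'z',q[:,2].mean().round(4))
E
python3 - <<'E'
from h import *
plan(railp(-.018,.02,.191+.095),RY+np.pi); held('w10',.02)
E
```

```text
t 19.6 at [0.4824 0.021  0.2852] turn [-0.01 -0.04 -0.02] shift [-2.55 -0.02 -0.02] F [-0.6 -0.2 -3. ] open 0.0247 g 69.3
tcp [-0.1199  0.0209  0.2852] n 3180 x [-0.1441 -0.0664] y [-0.024   0.021   0.0654] z 0.1662
```

{"op": "send_rows", "data": {
  "increments": [
    [[-0.3,0,0,0,0,0,0.9],[-0.6,0,0,0,0,0,0.9],[-0.7,0,0,0,0,0,0.9],[-0.6,0,0,0,0,0,0.9],[-0.4,0,0,0,0,0,0.9]]
  ]
}}

```text
t: 20.03
tcp_pos: [0.5895, 0.0191, 0.2862]
ee_rot: [0.067, 3.141, -0.001]
wrist_force: [-0.6, 0.0, -4.1]
opening: 0.0247
grasp_force: 69.3
```

{"op": "send_rows", "data": {
  "increments": [
    [[0,0,0,0,0,0,0.9],[0,0,0.2,0,0,0,0.9],[0,0,0.3,0,0,0,0.9],[0,0,0.3,0,0,0,0.9],[0,0,0.15,0,0,0,0.9]]
  ]
}}

```text
t: 20.45
tcp_pos: [0.5854, 0.0183, 0.2461]
ee_rot: [-0.068, -3.136, 0.002]
wrist_force: [-0.2, 0.7, -3.3]
opening: 0.025
grasp_force: 69.4
```

{"op": "send_rows", "data": {
  "increments": [
    [[0,0,0,0,0,0,0.9]]
  ]
}}

```text
t: 20.53
tcp_pos: [0.5852, 0.0181, 0.246]
ee_rot: [-0.068, -3.135, 0.002]
wrist_force: [-0.6, 0.9, -3.1]
opening: 0.0246
grasp_force: 69.3
```

```bash
python3 - <<'E'
from h import *
plan(railp(-.016,.15,.245),RY+np.pi)
E
```

```text
t 20.5 at [0.5852 0.0181 0.246 ] turn [-0.01 -0.06  0.01] shift [-0.03  3.19  0.03] F [-0.6  0.9 -3.1] open 0.0246 g 69.3
```

{"op": "send_rows", "data": {
  "increments": [
    [[-0.03,0.2,0,0,-0.05,0,0.9],[0,0.4,0,0,0,0,0.9],[0,0.5,0,0,0,0,0.9],[0,0.5,0,0,0,0,0.9],[0,0.5,0,0,0,0,0.9]]
  ]
}}

```text
t: 20.95
tcp_pos: [0.5922, 0.1027, 0.2491]
ee_rot: [0.07, 3.135, -0.001]
wrist_force: [0.3, 0.7, -3.1]
opening: 0.0248
grasp_force: 69.4
```

{"op": "send_rows", "data": {
  "increments": [
    [[0,0.5,0,0,0,0,0.9],[0,0.4,0,0,0,0,0.9],[0,0.19,0,0,0,0,0.9],[0,0,0,0,0,0,0.9],[0,0,0,0,0,0,0.9]]
  ]
}}

```text
t: 21.37
tcp_pos: [0.5938, 0.145, 0.2481]
ee_rot: [0.068, 3.137, -0.003]
wrist_force: [-0.9, -0.4, -2.4]
opening: 0.0252
grasp_force: 69.4
```

```bash
python3 - <<'E'
from h import *
plan(railp(-.016,.15,.241),RY+np.pi)
E
```

```text
t 21.4 at [0.5938 0.145  0.2481] turn [-0.02  0.04  0.01] shift [0.05 0.01 0.18] F [-0.9 -0.4 -2.4] open 0.0252 g 69.4
```

{"op": "send_rows", "data": {
  "increments": [
    [[0.05,0.01,0,0,0,0,0.9],[0,0,0.1,0,0,0,0.9],[0,0,0.09,0,0,0,0.9],[0,0,0,0,0,0,0.9]]
  ]
}}

```text
t: 21.7
tcp_pos: [0.592, 0.1443, 0.2411]
ee_rot: [0.072, 3.136, -0.002]
wrist_force: [-1.8, -0.4, 2.7]
opening: 0.0247
grasp_force: 69.9
```

```bash
python3 - <<'E'
from h import *
plan(railp(-.016,.15,.241),RY+np.pi)
E
```

```text
t 21.7 at [0.592  0.1443 0.2411] turn [-0.01  0.04 -0.01] shift [0.   0.03 0.  ] F [-1.8 -0.4  2.7] open 0.0247 g 69.9
```

{"op": "send_rows", "data": {
  "increments": [
    [[0,0.03,-0.02,0,0,0,0.9],[0,0,0,0,0,0,0.65],[0,0,0,0,0,0,0.55],[0,0,0,0,0,0,0.4],[0,0,0,0,0,0,0.4]]
  ]
}}

```text
t: 22.12
tcp_pos: [0.592, 0.1463, 0.2407]
ee_rot: [0.07, 3.138, -0.002]
wrist_force: [0.1, -0.4, -0.8]
opening: 0.0516
grasp_force: 0.0
```

{"op": "send_rows", "data": {
  "increments": [
    [[0,0,-0.3,0,0,0,0.4],[0,0,-0.7,0,0,0,0.4],[0,0,-0.8,0,0,0,0.4],[0,0,-0.4,0,0,0,0.4],[0,0,0,0,0,0,0.4]]
  ]
}}

```text
t: 22.53
tcp_pos: [0.5933, 0.147, 0.3339]
ee_rot: [0.07, 3.129, 0.001]
wrist_force: [0.5, -0.2, 0.6]
opening: 0.0508
grasp_force: 0.0
```

```bash
cat >> h.py <<'E'
def comps(name):
    im,d=shot('top',name);P=cloud('top',d)
    for lo,hi,xm in((.185,.225,.5),(.24,.275,.68)):
        m=((P[...,2]>lo)&(P[...,2]<hi)&(P[...,0]<xm)&(P[...,0]>.15)&(abs(P[...,1])<.45)).astype(np.uint8)
        n,l,st,c=cv2.connectedComponentsWithStats(m)
        for i in range(1,n):
            if 8<st[i,4]<400: q=P[l==i];print(lo,st[i,4],c[i].round(1),q.mean(0).round(4),torail(q.mean(0)).round(4))
E
python3 - <<'E'
from h import *
plan([.4083,.126,.33],.32+np.pi)
comps('t11')
E
```

```text
t 22.5 at [0.5933 0.147  0.3339] turn [-0.01  0.11 -3.48] shift [4.56 0.96 0.1 ] F [ 0.5 -0.2  0.6] open 0.0508 g 0.0
0.185 46 [340.1 209.4] [ 0.3542 -0.3105  0.2075] [-0.2331 -0.316   0.2075]
0.185 43 [171.2 229.8] [0.2943 0.2113 0.2081] [-0.3163  0.2025  0.2081]
0.185 52 [131.  252.8] [0.2247 0.3343 0.2064] [-0.3912  0.3224  0.2064]
0.24 57 [296.1 116. ] [ 0.6361 -0.1737  0.2607] [ 0.0424 -0.1668  0.2607]
0.24 22 [153.5 131. ] [0.593  0.2602 0.2579] [-0.02    0.2648  0.2579]
```

{"op": "send_rows", "data": {
  "increments": [
    [[0.5,0,0,0,0.1,-0.5,0.4],[0.5,0,0,0,0,-0.7,0.4],[0.5,0,0,0,0,-0.8,0.4],[0.3,0,0,0,0,-0.8,0.4],[0,0,0,0,0,-0.68,0.4]]
  ]
}}

```text
t: 23.0
tcp_pos: [0.5172, 0.1433, 0.3282]
ee_rot: [0.506, -3.09, 0.001]
wrist_force: [0.5, 0.3, 0.1]
opening: 0.0513
grasp_force: 0.0
```

{"op": "send_rows", "data": {
  "increments": [
    [[0,0,0,0,0,0,0.4]]
  ]
}}

```text
t: 23.08
tcp_pos: [0.5187, 0.1435, 0.328]
ee_rot: [0.501, -3.092, 0.001]
wrist_force: [0.8, -0.1, -0.7]
opening: 0.0513
grasp_force: 0.0
```

```bash
python3 - <<'E'
from h import *
plan([.4083,.126,.33],.32+np.pi)
E
```

```text
t 23.1 at [0.5187 0.1435 0.328 ] turn [ 0.01 -0.09  0.01] shift [ 2.76  0.45 -0.05] F [ 0.8 -0.1 -0.7] open 0.0513 g 0.0
```

{"op": "send_rows", "data": {
  "increments": [
    [[0.5,0.1,0,0,-0.08,0,0.4],[0.6,0.1,0,0,0,0,0.4],[0.7,0.1,0,0,0,0,0.4],[0.6,0.1,0,0,0,0,0.4],[0.36,0.05,0,0,0,0,0.4]]
  ]
}}

```text
t: 23.5
tcp_pos: [0.4071, 0.1256, 0.3281]
ee_rot: [0.497, -3.1, -0.001]
wrist_force: [-0.1, 1.1, 0.5]
opening: 0.051
grasp_force: 0.0
```

{"op": "send_rows", "data": {
  "increments": [
    [[0,0,0,0,0,0,0.4],[0,0,0,0,0,0,0.4]]
  ]
}}

```text
t: 23.67
tcp_pos: [0.4094, 0.126, 0.3288]
ee_rot: [-0.498, 3.101, 0.002]
wrist_force: [0.6, 0.7, -0.5]
opening: 0.0513
grasp_force: 0.0
```

```bash
python3 - <<'E'
from h import *
plan([.4083,.126,.188],.32+np.pi); findtab('w12')
E
```

```text
t 23.7 at [0.4094 0.126  0.3288] turn [ 0.01  0.01 -0.01] shift [0.03 0.01 3.52] F [ 0.6  0.7 -0.5] open 0.0513 g 0.0
n 479 tab [0.408  0.1281 0.211 ] rect [409.  128.5] [14.5 26. ] yaw 0.25
arm n 243 [0.4331 0.1348 0.1493] yaw by arm 0.263 dist 0.026
```

{"op": "send_rows", "data": {
  "increments": [
    [[0,0.06,0.5,0,0,0.3,0.4],[0,0,0.8,0,0,0.32,0.4],[0,0,0.8,0,0,0,0.4],[0,0,0.8,0,0,0,0.4],[0,0,0.6,0,0,0,0.4]]
  ]
}}

```text
t: 24.13
tcp_pos: [0.4087, 0.1283, 0.186]
ee_rot: [0.397, -3.114, -0.001]
wrist_force: [0.2, 0.2, -0.3]
opening: 0.0515
grasp_force: 0.0
```

{"op": "send_rows", "data": {
  "increments": [
    [[0,0,0,0,0,0,0.5],[0,0,0,0,0,0,0.7],[0,0,0,0,0,0,0.9],[0,0,0,0,0,0,0.9],[0,0,0,0,0,0,0.9]]
  ],
  "force": 70
}}

```text
t: 24.55
tcp_pos: [0.4099, 0.1288, 0.1905]
ee_rot: [-0.399, 3.113, 0.003]
wrist_force: [0.2, 0.3, -3.3]
opening: 0.025
grasp_force: 68.8
```

```bash
python3 - <<'E'
from h import *
plan(railp(-.018-.10,-.02,.191+.095),RY+np.pi)
E
```

```text
t 24.6 at [0.4099 0.1288 0.1905] turn [0.02 0.03 2.86] shift [-1.98 -3.63 -2.39] F [ 0.2  0.3 -3.3] open 0.025 g 68.8
```

{"op": "send_rows", "data": {
  "increments": [
    [[0,0,-0.3,0,0,0,0.9],[0,0,-0.6,0,0,0,0.9],[0,0,-0.7,0,0,0,0.9],[0,0,-0.6,0,0,0,0.9],[0,0,-0.2,0,0,0,0.9]]
  ]
}}

```text
t: 24.97
tcp_pos: [0.4107, 0.129, 0.2898]
ee_rot: [-0.398, 3.107, 0.004]
wrist_force: [2.2, 0.8, -2.0]
opening: 0.0248
grasp_force: 69.0
```

{"op": "send_rows", "data": {
  "increments": [
    [[0,0,0,0.02,0.03,0.4,0.9],[0,0,0,0,0,0.7,0.9],[0,0,0,0,0,0.7,0.9],[0,0,0,0,0,0.7,0.9],[0,0,0,0,0,0.36,0.9]]
  ]
}}

```text
t: 25.38
tcp_pos: [0.4086, 0.1284, 0.2849]
ee_rot: [-0.075, -3.139, 0.003]
wrist_force: [0.0, -0.0, -3.2]
opening: 0.0247
grasp_force: 69.0
```

{"op": "send_rows", "data": {
  "increments": [
    [[-0.2,-0.3,0,0,0,0,0.9],[-0.3,-0.5,0,0,0,0,0.9],[-0.3,-0.6,0,0,0,0,0.9],[-0.4,-0.7,0,0,0,0,0.9],[-0.4,-0.7,0,0,0,0,0.9]]
  ]
}}

```text
t: 25.8
tcp_pos: [0.4679, 0.0128, 0.285]
ee_rot: [-0.068, -3.139, 0.002]
wrist_force: [1.2, 0.7, -1.8]
opening: 0.025
grasp_force: 69.2
```

{"op": "send_rows", "data": {
  "increments": [
    [[-0.3,-0.6,0,0,0,0,0.9],[-0.08,-0.23,0,0,0,0,0.9],[0,0,0,0,0,0,0.9],[0,0,0,0,0,0,0.9]]
  ]
}}

```text
t: 26.13
tcp_pos: [0.481, -0.0202, 0.2848]
ee_rot: [-0.072, -3.138, 0.001]
wrist_force: [-0.3, -0.1, -2.1]
opening: 0.0253
grasp_force: 69.3
```

```bash
python3 - <<'E'
from h import *
plan(railp(-.018,-.02,.191+.095),RY+np.pi);held('w13',0)
E
```

```text
t 26.1 at [ 0.481  -0.0202  0.2848] turn [-0.01 -0.03 -0.01] shift [-2.54  0.01 -0.03] F [-0.3 -0.1 -2.1] open 0.0253 g 69.3
tcp [-0.1195 -0.0204  0.2848] n 3354 x [-0.1414 -0.0761] y [-0.058  -0.0202  0.0173] z 0.1669
```

{"op": "send_rows", "data": {
  "increments": [
    [[-0.3,0,0,0,0,0,0.9],[-0.6,0,0,0,0,0,0.9],[-0.7,0,0,0,0,0,0.9],[-0.6,0,0,0,0,0,0.9],[-0.35,0,0,0,0,0,0.9]]
  ]
}}

```text
t: 26.6
tcp_pos: [0.585, -0.023, 0.2847]
ee_rot: [-0.066, -3.14, 0.002]
wrist_force: [0.2, 0.2, -2.3]
opening: 0.0248
grasp_force: 69.4
```

{"op": "send_rows", "data": {
  "increments": [
    [[0,0,0,0,0,0,0.9],[0,0,0.2,0,0,0,0.9],[0,0,0.3,0,0,0,0.9],[0,0,0.3,0,0,0,0.9],[0,0,0.15,0,0,0,0.9]]
  ]
}}

```text
t: 27.02
tcp_pos: [0.581, -0.0238, 0.2452]
ee_rot: [-0.068, -3.135, 0.002]
wrist_force: [-0.3, -0.2, -2.7]
opening: 0.0249
grasp_force: 69.3
```

{"op": "send_rows", "data": {
  "increments": [
    [[0,0,0,0,0,0,0.9]]
  ]
}}

```text
t: 27.1
tcp_pos: [0.581, -0.024, 0.2452]
ee_rot: [-0.068, -3.134, 0.002]
wrist_force: [-0.2, 0.5, -2.6]
opening: 0.0249
grasp_force: 69.3
```

```bash
python3 - <<'E'
from h import *
plan(railp(-.017,-.26,.245),RY+np.pi)
E
```

```text
t 27.1 at [ 0.581  -0.024   0.2452] turn [-0.01 -0.06  0.01] shift [-0.06 -6.01  0.  ] F [-0.2  0.5 -2.6] open 0.0249 g 69.3
```

{"op": "send_rows", "data": {
  "increments": [
    [[-0.05,-0.2,0,0,-0.05,0,0.9],[0,-0.4,0,0,0,0,0.9],[0,-0.5,0,0,0,0,0.9],[0,-0.5,0,0,0,0,0.9],[0,-0.5,0,0,0,0,0.9]]
  ]
}}

```text
t: 27.52
tcp_pos: [0.5816, -0.11, 0.2485]
ee_rot: [0.069, 3.135, -0.004]
wrist_force: [0.5, -0.3, -2.5]
opening: 0.0249
grasp_force: 69.4
```

{"op": "send_rows", "data": {
  "increments": [
    [[0,-0.5,0,0,0,0,0.9],[0,-0.5,0,0,0,0,0.9],[0,-0.5,0,0,0,0,0.9],[0,-0.5,0,0,0,0,0.9],[0,-0.5,0,0,0,0,0.9]]
  ]
}}

```text
t: 27.93
tcp_pos: [0.577, -0.2103, 0.2487]
ee_rot: [0.07, 3.135, -0.004]
wrist_force: [0.2, -0.3, -2.9]
opening: 0.0251
grasp_force: 69.4
```

{"op": "send_rows", "data": {
  "increments": [
    [[0,-0.5,0,0,0,0,0.9],[0,-0.5,0,0,0,0,0.9],[0,-0.37,0,0,0,0,0.9],[0,0,0,0,0,0,0.9],[0,0,0,0,0,0,0.9]]
  ]
}}

```text
t: 28.35
tcp_pos: [0.5744, -0.2645, 0.2479]
ee_rot: [0.073, 3.137, -0.003]
wrist_force: [-0.3, 0.3, -1.6]
opening: 0.0247
grasp_force: 69.4
```

```bash
python3 - <<'E'
from h import *
plan(railp(-.017,-.26,.2405),RY+np.pi)
E
```

```text
t 28.4 at [ 0.5744 -0.2645  0.2479] turn [-0.01  0.04 -0.02] shift [0.04 0.01 0.18] F [-0.3  0.3 -1.6] open 0.0247 g 69.4
```

{"op": "send_rows", "data": {
  "increments": [
    [[0.02,0.01,0,0,0,0,0.9],[0,0,0.1,0,0,0,0.9],[0,0,0.07,0,0,0,0.9],[0,0,0,0,0,0,0.9]]
  ]
}}

```text
t: 28.68
tcp_pos: [0.5737, -0.2621, 0.2405]
ee_rot: [0.068, 3.138, -0.003]
wrist_force: [-0.7, -0.1, -1.3]
opening: 0.0247
grasp_force: 69.5
```

```bash
python3 - <<'E'
from h import *
plan(railp(-.017,-.26,.2405),RY+np.pi)
E
```

```text
t 28.7 at [ 0.5737 -0.2621  0.2405] turn [-0.01  0.03  0.01] shift [ 0.03 -0.05 -0.  ] F [-0.7 -0.1 -1.3] open 0.0247 g 69.5
```

{"op": "send_rows", "data": {
  "increments": [
    [[0,-0.05,0.02,0,0,0,0.9],[0,0,0,0,0,0,0.65],[0,0,0,0,0,0,0.55],[0,0,0,0,0,0,0.4],[0,0,0,0,0,0,0.4]]
  ]
}}

```text
t: 29.1
tcp_pos: [0.5738, -0.2652, 0.24]
ee_rot: [0.07, 3.137, -0.003]
wrist_force: [0.8, 0.1, -0.3]
opening: 0.0513
grasp_force: 0.0
```

{"op": "send_rows", "data": {
  "increments": [
    [[0,0,-0.3,0,0,0,0.4],[0,0,-0.7,0,0,0,0.4],[0,0,-0.8,0,0,0,0.4],[0,0,-0.4,0,0,0,0.4],[0,0,0,0,0,0,0.4]]
  ]
}}

```text
t: 29.52
tcp_pos: [0.5749, -0.2657, 0.3332]
ee_rot: [0.07, 3.129, -0.009]
wrist_force: [-0.0, 0.8, 0.7]
opening: 0.0513
grasp_force: 0.0
```

```bash
python3 - <<'E'
from h import *
plan([.355,-.305,.33],.5+np.pi)
comps('t14')
E
```

```text
t 29.5 at [ 0.5749 -0.2657  0.3332] turn [-0.08  0.1  -5.2 ] shift [5.3  1.77 0.08] F [-0.   0.8  0.7] open 0.0513 g 0.0
0.185 27 [341.7 209.1] [ 0.3547 -0.3148  0.2104] [-0.2324 -0.3203  0.2104]
0.185 44 [171.2 229.9] [0.2942 0.2112 0.2077] [-0.3164  0.2025  0.2077]
0.185 53 [131.  252.8] [0.2247 0.3342 0.2063] [-0.3913  0.3222  0.2063]
0.24 56 [296.1 115.9] [ 0.6362 -0.1737  0.2606] [ 0.0425 -0.1667  0.2606]
0.24 48 [156.1 131.1] [0.5926 0.2523 0.2579] [-0.0201  0.2568  0.2579]
0.24 49 [191.9 131.9] [0.5895 0.1434 0.2584] [-0.0184  0.1479  0.2584]
```

{"op": "send_rows", "data": {
  "increments": [
    [[0.3,0,0,-0.08,0.1,-0.5,0.4],[0.4,0,0,0,0,-0.8,0.4],[0.4,0,0,0,0,-0.8,0.4],[0.4,0,0,0,0,-0.8,0.4],[0.4,0,0,0,0,-0.8,0.4]]
  ]
}}

```text
t: 29.98
tcp_pos: [0.497, -0.2724, 0.3263]
ee_rot: [0.542, -3.086, -0.015]
wrist_force: [0.5, 0.2, 0.2]
opening: 0.0512
grasp_force: 0.0
```

{"op": "send_rows", "data": {
  "increments": [
    [[0.4,0,0,0,0,-0.8,0.4],[0.4,0,0,0,0,-0.7,0.4],[0,0,0,0,0,0,0.4]]
  ]
}}

```text
t: 30.23
tcp_pos: [0.4659, -0.2855, 0.3273]
ee_rot: [0.774, -3.037, -0.015]
wrist_force: [1.1, 1.3, 0.4]
opening: 0.0514
grasp_force: 0.0
```

```bash
python3 - <<'E'
from h import *
plan([.355,-.308,.33],.5+np.pi)
E
```

```text
t 30.2 at [ 0.4659 -0.2855  0.3273] turn [ 0.11 -0.05 -0.01] shift [ 2.7   0.84 -0.07] F [1.1 1.3 0.4] open 0.0514 g 0.0
```

{"op": "send_rows", "data": {
  "increments": [
    [[0.5,0.15,0,0.11,-0.05,0,0.4],[0.6,0.2,0,0,0,0,0.4],[0.7,0.2,0,0,0,0,0.4],[0.6,0.2,0,0,0,0,0.4],[0.3,0.1,0,0,0,0,0.4]]
  ]
}}

```text
t: 30.65
tcp_pos: [0.3554, -0.3065, 0.3273]
ee_rot: [-0.773, 3.044, 0.0]
wrist_force: [-0.7, 0.0, 0.3]
opening: 0.0511
grasp_force: 0.0
```

{"op": "send_rows", "data": {
  "increments": [
    [[0,0,0,0,0,0,0.4],[0,0,0,0,0,0,0.4]]
  ]
}}

```text
t: 30.82
tcp_pos: [0.3578, -0.3068, 0.3279]
ee_rot: [-0.774, 3.041, -0.002]
wrist_force: [-0.1, -0.3, 0.2]
opening: 0.0514
grasp_force: 0.0
```

```bash
python3 - <<'E'
from h import *
findtab('w15');plan([.355,-.308,.188],.5+np.pi)
E
```

```text
n 481 tab [ 0.3532 -0.3113  0.2111] rect [ 353.9 -310.9] [14.5 25.8] yaw 0.579
arm n 263 [ 0.3761 -0.297   0.1494] yaw by arm 0.556 dist 0.0271
t 30.9 at [ 0.3583 -0.3068  0.3278] turn [-0.02  0.03 -0.01] shift [0.09 0.01 3.5 ] F [ 0.3 -0.5  0.5] open 0.0515 g 0.0
```

{"op": "send_rows", "data": {
  "increments": [
    [[0.13,-0.03,0.5,0,0,-0.33,0.4],[0,0,0.8,0,0,-0.33,0.4],[0,0,0.8,0,0,0,0.4],[0,0,0.8,0,0,0,0.4],[0,0,0.58,0,0,0,0.4]]
  ]
}}

```text
t: 31.28
tcp_pos: [0.3544, -0.3093, 0.1858]
ee_rot: [-0.883, 3.013, 0.002]
wrist_force: [-0.8, -0.1, -0.8]
opening: 0.0513
grasp_force: 0.0
```

{"op": "send_rows", "data": {
  "increments": [
    [[0,0,0,0,0,0,0.5],[0,0,0,0,0,0,0.7],[0,0,0,0,0,0,0.9],[0,0,0,0,0,0,0.9],[0,0,0,0,0,0,0.9]]
  ],
  "force": 70
}}

```text
t: 31.7
tcp_pos: [0.3549, -0.311, 0.1904]
ee_rot: [-0.881, 3.011, -0.006]
wrist_force: [0.8, 0.4, -2.4]
opening: 0.0246
grasp_force: 68.7
```

```bash
python3 - <<'E'
from h import *
plan(railp(-.018-.10,-.02,.191+.095),RY+np.pi)
E
```

```text
t 31.7 at [ 0.3549 -0.311   0.1904] turn [-0.04  0.04  5.86] shift [-2.86  7.41 -2.39] F [ 0.8  0.4 -2.4] open 0.0246 g 68.7
```

{"op": "send_rows", "data": {
  "increments": [
    [[0,0,-0.3,0,0,0,0.9],[0,0,-0.6,0,0,0,0.9],[0,0,-0.7,0,0,0,0.9],[0,0,-0.6,0,0,0,0.9],[0,0,-0.2,0,0,0,0.9]]
  ]
}}

```text
t: 32.12
tcp_pos: [0.3552, -0.3117, 0.2898]
ee_rot: [-0.88, 3.008, -0.014]
wrist_force: [0.4, -1.4, -1.6]
opening: 0.0248
grasp_force: 69.3
```

{"op": "send_rows", "data": {
  "increments": [
    [[0,0,0,-0.04,0.04,0.4,0.9],[0,0,0,0,0,0.7,0.9],[0,0,0,0,0,0.8,0.9],[0,0,0,0,0,0.8,0.9],[0,0,0,0,0,0.8,0.9]]
  ]
}}

```text
t: 32.53
tcp_pos: [0.3536, -0.3102, 0.2847]
ee_rot: [0.311, -3.123, -0.002]
wrist_force: [-1.0, 0.4, -2.5]
opening: 0.0249
grasp_force: 69.2
```

{"op": "send_rows", "data": {
  "increments": [
    [[0,0,0,0,0,0.8,0.9],[0,0,0,0,0,0.8,0.9],[0,0,0,0,0,0.5,0.9],[0,0,0,0,0,0.26,0.9],[0,0,0,0,0,0,0.9]]
  ]
}}

```text
t: 32.95
tcp_pos: [0.3536, -0.3102, 0.2846]
ee_rot: [-0.071, -3.138, -0.001]
wrist_force: [-0.7, -0.0, -2.6]
opening: 0.0249
grasp_force: 69.2
```

{"op": "send_rows", "data": {
  "increments": [
    [[0,0.3,0,0,0,0,0.9],[0,0.6,0,0,0,0,0.9],[-0.1,0.7,0,0,0,0,0.9],[-0.3,0.7,0,0,0,0,0.9],[-0.4,0.7,0,0,0,0,0.9]]
  ]
}}

```text
t: 33.37
tcp_pos: [0.3901, -0.1901, 0.285]
ee_rot: [-0.071, -3.138, -0.001]
wrist_force: [0.2, -0.1, -2.4]
opening: 0.0247
grasp_force: 69.4
```

{"op": "send_rows", "data": {
  "increments": [
    [[-0.4,0.7,0,0,0,0,0.9],[-0.4,0.7,0,0,0,0,0.9],[-0.4,0.7,0,0,0,0,0.9],[-0.4,0.7,0,0,0,0,0.9],[-0.3,0.7,0,0,0,0,0.9]]
  ]
}}

```text
t: 33.78
tcp_pos: [0.4738, -0.0532, 0.2847]
ee_rot: [-0.068, -3.139, -0.001]
wrist_force: [-0.0, 0.7, -3.0]
opening: 0.0248
grasp_force: 69.4
```

```bash
python3 - <<'E'
from h import *
plan(railp(-.018-.10,-.02,.191+.095),RY+np.pi)
E
```

```text
t 33.8 at [ 0.4738 -0.0532  0.2847] turn [ 0.01 -0.02  0.01] shift [-0.18  0.84 -0.03] F [-0.   0.7 -3. ] open 0.0248 g 69.4
```

{"op": "send_rows", "data": {
  "increments": [
    [[-0.15,0.5,0,0,0,0,0.9],[0,0.2,0,0,0,0,0.9],[0,0,0,0,0,0,0.9],[0,0,0,0,0,0,0.9]]
  ]
}}

```text
t: 34.12
tcp_pos: [0.4797, -0.0275, 0.2846]
ee_rot: [-0.068, -3.137, 0.0]
wrist_force: [-0.5, 0.4, -2.5]
opening: 0.0249
grasp_force: 69.5
```

```bash
python3 - <<'E'
from h import *
plan(railp(-.018,-.02,.191+.095),RY+np.pi);held('w16',0)
E
```

```text
t 34.1 at [ 0.4797 -0.0275  0.2846] turn [-0.   -0.03  0.01] shift [-2.56  0.19 -0.03] F [-0.5  0.4 -2.5] open 0.0249 g 69.5
tcp [-0.1204 -0.0277  0.2846] n 3373 x [-0.1432 -0.0773] y [-0.0653 -0.0275  0.01  ] z 0.1668
```

{"op": "send_rows", "data": {
  "increments": [
    [[-0.3,0,0,0,0,0,0.9],[-0.6,0,0,0,0,0,0.9],[-0.7,0,0,0,0,0,0.9],[-0.6,0,0,0,0,0,0.9],[-0.4,0,0,0,0,0,0.9]]
  ]
}}

```text
t: 34.58
tcp_pos: [0.5858, -0.0343, 0.2843]
ee_rot: [-0.074, -3.139, -0.0]
wrist_force: [-0.7, -0.8, -2.6]
opening: 0.0251
grasp_force: 69.5
```

{"op": "send_rows", "data": {
  "increments": [
    [[0,0,0,0,0,0,0.9],[0,0,0.2,0,0,0,0.9],[0,0,0.3,0,0,0,0.9],[0,0,0.3,0,0,0,0.9],[0,0,0.15,0,0,0,0.9]]
  ]
}}

```text
t: 35.0
tcp_pos: [0.5821, -0.0332, 0.2446]
ee_rot: [-0.072, -3.134, -0.001]
wrist_force: [0.1, -0.3, -2.8]
opening: 0.0251
grasp_force: 69.5
```

{"op": "send_rows", "data": {
  "increments": [
    [[0,0,0,0,0,0,0.9]]
  ]
}}

```text
t: 35.08
tcp_pos: [0.582, -0.033, 0.2445]
ee_rot: [-0.072, -3.134, -0.001]
wrist_force: [-0.6, -0.4, -1.3]
opening: 0.0247
grasp_force: 69.5
```

```bash
python3 - <<'E'
from h import *
plan(railp(-.0165,-.15,.245),RY+np.pi)
E
```

```text
t 35.1 at [ 0.582  -0.033   0.2445] turn [ 0.   -0.07 -0.01] shift [-0.04 -3.03 -0.01] F [-0.6 -0.4 -1.3] open 0.0247 g 69.5
```

{"op": "send_rows", "data": {
  "increments": [
    [[-0.02,-0.2,0,0,-0.05,0,0.9],[0,-0.4,0,0,0,0,0.9],[0,-0.5,0,0,0,0,0.9],[0,-0.5,0,0,0,0,0.9],[0,-0.5,0,0,0,0,0.9]]
  ]
}}

```text
t: 35.5
tcp_pos: [0.5813, -0.1178, 0.2478]
ee_rot: [0.07, 3.136, -0.001]
wrist_force: [0.1, -0.4, -2.3]
opening: 0.0251
grasp_force: 69.5
```

{"op": "send_rows", "data": {
  "increments": [
    [[0,-0.5,0,0,0,0,0.9],[0,-0.3,0,0,0,0,0.9],[0,-0.13,0,0,0,0,0.9],[0,0,0,0,0,0,0.9],[0,0,0,0,0,0,0.9]]
  ]
}}

```text
t: 35.92
tcp_pos: [0.5796, -0.1532, 0.2467]
ee_rot: [0.07, 3.138, 0.002]
wrist_force: [-0.3, 0.2, -1.9]
opening: 0.025
grasp_force: 69.5
```

```bash
python3 - <<'E'
from h import *
plan(railp(-.0165,-.15,.2405),RY+np.pi)
E
```

```text
t 35.9 at [ 0.5796 -0.1532  0.2467] turn [ 0.01  0.03 -0.  ] shift [ 0.04 -0.03  0.16] F [-0.3  0.2 -1.9] open 0.025 g 69.5
```

{"op": "send_rows", "data": {
  "increments": [
    [[0.02,-0.05,0,0,0,0,0.9],[0,0,0.08,0,0,0,0.9],[0,0,0.06,0,0,0,0.9],[0,0,0,0,0,0,0.9]]
  ]
}}

```text
t: 36.25
tcp_pos: [0.5786, -0.1547, 0.2405]
ee_rot: [0.068, 3.139, 0.001]
wrist_force: [-0.2, -0.1, -2.4]
opening: 0.0246
grasp_force: 69.6
```

```bash
python3 - <<'E'
from h import *
plan(railp(-.0165,-.15,.2405),RY+np.pi)
E
```

```text
t 36.2 at [ 0.5786 -0.1547  0.2405] turn [0.01 0.02 0.01] shift [0.02 0.01 0.  ] F [-0.2 -0.1 -2.4] open 0.0246 g 69.6
```

{"op": "send_rows", "data": {
  "increments": [
    [[0,0,0.04,0,0,0,0.9],[0,0,0,0,0,0,0.9],[0,0,0,0,0,0,0.9]]
  ]
}}

```text
t: 36.5
tcp_pos: [0.5787, -0.1547, 0.2404]
ee_rot: [0.069, 3.137, 0.001]
wrist_force: [-2.8, 1.3, 4.9]
opening: 0.0249
grasp_force: 70.3
```

Now resting. Release and look from a vantage point above the rail.

{"op": "send_rows", "data": {
  "increments": [
    [[0,0,-0.03,0,0,0,0.9],[0,0,0,0,0,0,0.65],[0,0,0,0,0,0,0.55],[0,0,0,0,0,0,0.4],[0,0,0,0,0,0,0.4]]
  ]
}}

```text
t: 36.92
tcp_pos: [0.5789, -0.1555, 0.2402]
ee_rot: [0.07, 3.138, 0.0]
wrist_force: [-0.0, -0.1, 1.4]
opening: 0.051
grasp_force: 0.0
```

{"op": "send_rows", "data": {
  "increments": [
    [[0,0,-0.3,0,0,0,0.4],[0,0,-0.7,0,0,0,0.4],[0,0,-0.8,0,0,0,0.4],[0,0,-0.8,0,0,0,0.4],[0,0,0,0,0,0,0.4]]
  ]
}}

```text
t: 37.33
tcp_pos: [0.5804, -0.156, 0.3519]
ee_rot: [0.07, 3.126, -0.004]
wrist_force: [-0.1, -0.1, 1.7]
opening: 0.0513
grasp_force: 0.0
```

```bash
cat >> h.py <<'E'
def hung(name):
    s=monitor.state();im,d=shot('wrist',name);P=wcloud(d,s);t=torail(P.reshape(-1,3)).reshape(P.shape)
    for lab,z0,xr in(('tab',.261,(-.035,0)),('knob',.265,(.03,.055))):
        m=((abs(t[...,2]-z0)<.008)&(t[...,0]>xr[0])&(t[...,0]<xr[1])&(d>0)).astype(np.uint8)
        n,l,st,c=cv2.connectedComponentsWithStats(m)
        for i in range(1,n):
            if st[i,4]>60: q=t[l==i];print(lab,st[i,4],c[i].round(0),q.min(0).round(4),q.max(0).round(4),'mid y',((q[:,1].min()+q[:,1].max())/2).round(4))
E
python3 - <<'E'
from h import *
plan(railp(.043,-.166,.33),RY+np.pi);comps('t17');hung('w17');print(monitor.state()['joints'].round(2))
E
```

```text
t 37.3 at [ 0.5804 -0.156   0.3519] turn [-0.02  0.14 -0.  ] shift [-1.43 -0.36  0.55] F [-0.1 -0.1  1.7] open 0.0513 g 0.0
0.185 43 [171.2 229.8] [0.2943 0.2113 0.2077] [-0.3162  0.2026  0.2077]
0.185 49 [131.  252.8] [0.2247 0.3345 0.2057] [-0.3913  0.3225  0.2057]
0.24 50 [156.  131.3] [0.5923 0.2527 0.2572] [-0.0205  0.2572  0.2572]
0.24 53 [192.  132.1] [0.5888 0.1432 0.2578] [-0.019   0.1477  0.2578]
0.24 52 [326.8 136.4] [ 0.5726 -0.2659  0.2591] [-0.0169 -0.2617  0.2591]
tab 530 [131. 200.] [-0.0228 -0.2725  0.2531] [-0.0085 -0.2461  0.2646] mid y -0.2593
tab 640 [258. 200.] [-0.0239 -0.1635  0.2531] [-0.0095 -0.138   0.2647] mid y -0.1507
knob 527 [240. 266.] [ 0.0355 -0.1776  0.2571] [ 0.0519 -0.1548  0.2684] mid y -0.1662
[-0.26  0.44  0.55  1.68  0.   -0.22]
```

{"op": "send_rows", "data": {
  "increments": [
    [[-0.3,-0.1,0,0,0.1,0,0.4],[-0.5,-0.15,0,0,0,0,0.4],[-0.45,-0.11,0,0,0,0,0.4],[-0.2,0,0,0,0,0,0.4],[0,0,0,0,0,0,0.4]]
  ]
}}

```text
t: 37.85
tcp_pos: [0.6367, -0.1725, 0.3403]
ee_rot: [-0.07, -3.128, -0.003]
wrist_force: [-0.2, -0.3, -0.9]
opening: 0.0514
grasp_force: 0.0
```

{"op": "send_rows", "data": {
  "increments": [
    [[0,0,0,0,0,0,0.4]]
  ]
}}

```text
t: 37.93
tcp_pos: [0.6356, -0.1723, 0.3416]
ee_rot: [-0.07, -3.129, -0.002]
wrist_force: [-1.7, 0.5, -0.1]
opening: 0.0513
grasp_force: 0.0
```

```bash
python3 - <<'E'
from h import *
plan(railp(.0435,-.166,.246),RY+np.pi)
E
```

```text
t 37.9 at [ 0.6356 -0.1723  0.3416] turn [ 0.01 -0.11  0.  ] shift [-0.04 -0.01  2.39] F [-1.7  0.5 -0.1] open 0.0513 g 0.0
```

{"op": "send_rows", "data": {
  "increments": [
    [[-0.04,0,0.4,0,-0.08,0,0.4],[0,0,0.6,0,0,0,0.4],[0,0,0.6,0,0,0,0.4],[0,0,0.5,0,0,0,0.4],[0,0,0.2,0,0,0,0.4]]
  ]
}}

```text
t: 38.35
tcp_pos: [0.6347, -0.1718, 0.2484]
ee_rot: [-0.07, -3.135, -0.003]
wrist_force: [-0.8, 0.4, 0.2]
opening: 0.0512
grasp_force: 0.0
```

```bash
python3 - <<'E'
from h import *
plan(railp(.0435,-.166,.246),RY+np.pi)
E
```

```text
t 38.4 at [ 0.6347 -0.1718  0.2484] turn [ 0.02 -0.06  0.  ] shift [-0.07 -0.03  0.06] F [-0.8  0.4  0.2] open 0.0512 g 0.0
```

{"op": "send_rows", "data": {
  "increments": [
    [[-0.05,-0.02,0,0,0,0,0.4],[0,0,0,0,0,0,0.6],[0,0,0,0,0,0,0.9],[0,0,0,0,0,0,0.9],[0,0,0,0,0,0,0.9]]
  ],
  "force": 40
}}

```text
t: 38.77
tcp_pos: [0.64, -0.1735, 0.2542]
ee_rot: [0.07, 3.137, -0.001]
wrist_force: [-0.7, 0.3, 3.8]
opening: 0.0234
grasp_force: 40.7
```

```bash
python3 - <<'E'
from h import *
plan(railp(.0435,0,.246),RY+np.pi)
E
```

```text
t 38.8 at [ 0.64   -0.1735  0.2542] turn [-0.    0.04  0.  ] shift [0.07 4.16 0.21] F [-0.7  0.3  3.8] open 0.0234 g 40.7
```

{"op": "send_rows", "data": {
  "increments": [
    [[0,0.2,-0.03,0,0,0,0.9],[0,0.4,0,0,0,0,0.9],[0,0.5,0,0,0,0,0.9],[0,0.55,0,0,0,0,0.9],[0,0.55,0,0,0,0,0.9]]
  ]
}}

```text
t: 39.18
tcp_pos: [0.6441, -0.0845, 0.2542]
ee_rot: [0.071, 3.137, -0.001]
wrist_force: [3.5, -4.1, 0.9]
opening: 0.0235
grasp_force: 40.4
```

{"op": "send_rows", "data": {
  "increments": [
    [[0,0.55,0,0,0,0,0.9],[0,0.55,0,0,0,0,0.9],[0,0.5,0,0,0,0,0.9],[0,0.3,0,0,0,0,0.9],[0,0.06,0,0,0,0,0.9]]
  ]
}}

```text
t: 39.6
tcp_pos: [0.648, -0.004, 0.2542]
ee_rot: [0.065, 3.137, 0.001]
wrist_force: [4.9, -0.9, 2.7]
opening: 0.023
grasp_force: 40.5
```

{"op": "send_rows", "data": {
  "increments": [
    [[0,0,0,0,0,0,0.9],[0,0,0,0,0,0,0.9]]
  ]
}}

```text
t: 39.77
tcp_pos: [0.6479, -0.0061, 0.2542]
ee_rot: [0.069, 3.137, 0.003]
wrist_force: [3.9, 1.0, 1.8]
opening: 0.023
grasp_force: 40.5
```

```bash
python3 - <<'E'
from h import *
plan(railp(.0435,0,.246),RY+np.pi)
E
```

```text
t 39.8 at [ 0.6479 -0.0061  0.2542] turn [0.02 0.04 0.01] shift [ 0.08 -0.03  0.21] F [3.9 1.  1.8] open 0.023 g 40.5
```

{"op": "send_rows", "data": {
  "increments": [
    [[0,-0.03,0,0,0,0,0.9],[0,0,0,0,0,0,0.65],[0,0,0,0,0,0,0.5],[0,0,0,0,0,0,0.4],[0,0,0,0,0,0,0.4]]
  ]
}}

```text
t: 40.18
tcp_pos: [0.6459, -0.0085, 0.2529]
ee_rot: [-0.071, -3.139, -0.001]
wrist_force: [0.4, -0.6, -0.3]
opening: 0.0512
grasp_force: 0.0
```

{"op": "send_rows", "data": {
  "increments": [
    [[0,0,-0.3,0,0,0,0.4],[0,0,-0.7,0,0,0,0.4],[0,0,-0.8,0,0,0,0.4],[0,0,-0.8,0,0,0,0.4],[0,0,0,0,0,0,0.4]]
  ]
}}

```text
t: 40.6
tcp_pos: [0.6478, -0.0085, 0.365]
ee_rot: [0.07, 3.129, 0.001]
wrist_force: [-0.7, 0.9, 1.1]
opening: 0.0511
grasp_force: 0.0
```

{"op": "send_rows", "data": {
  "increments": [
    [[0.6,0,-0.2,0,0,0,0.4],[0.9,0,-0.2,0,0,0,0.4],[0.9,0,-0.2,0,0,0,0.4],[0.9,0,0,0,0,0,0.4],[0.9,0,0,0,0,0,0.4]]
  ]
}}

```text
t: 41.02
tcp_pos: [0.4768, -0.0009, 0.3813]
ee_rot: [0.07, 3.14, 0.001]
wrist_force: [-0.7, 0.7, -0.1]
opening: 0.0508
grasp_force: 0.0
```

{"op": "send_rows", "data": {
  "increments": [
    [[0.5,0,0,0,0,0,0.4],[0,0,0,0,0,0,0.4],[0,0,0,0,0,0,0.4]]
  ]
}}

```text
t: 41.27
tcp_pos: [0.4578, 0.0, 0.3821]
ee_rot: [0.07, 3.139, 0.001]
wrist_force: [-0.1, 0.2, 0.2]
opening: 0.0513
grasp_force: 0.0
```

```bash
python3 - <<'E'
from h import *
plan(railp(.0435,0,.246),RY+np.pi);comps('t18')
s=monitor.state();hung('w18');im2,_=shot('scene','s18');im=np.load('pics/t18.npz')['im']
save('c18.png',np.hstack([cv2.resize(im[90:270,100:400],(480,288)),cv2.resize(im2[140:320,150:350],(320,288))]))
E
```

```text
t 41.3 at [0.4578 0.     0.3821] turn [0.01 0.02 0.  ] shift [-4.68  0.03  3.4 ] F [-0.1  0.2  0.2] open 0.0513 g 0.0
0.185 44 [171.2 229.9] [0.2941 0.2113 0.2073] [-0.3164  0.2025  0.2073]
0.185 52 [130.9 252.9] [0.2243 0.3346 0.2057] [-0.3917  0.3226  0.2057]
0.24 52 [242.3 113.9] [ 0.6435 -0.0102  0.2607] [ 0.0425 -0.0031  0.2607]
0.24 49 [155.9 131.2] [0.5923 0.2527 0.2578] [-0.0204  0.2572  0.2578]
0.24 51 [191.9 132. ] [0.5893 0.1434 0.2574] [-0.0185  0.1479  0.2574]
0.24 50 [290.8 135.4] [ 0.5768 -0.1569  0.2582] [-0.0176 -0.1526  0.2582]
0.24 56 [326.5 136.4] [ 0.5728 -0.2649  0.2584] [-0.0168 -0.2607  0.2584]
tab 216 [459. 284.] [-0.0268  0.246   0.253 ] [-0.0118  0.2726  0.2645] mid y 0.2593
tab 213 [ 56. 286.] [-0.0233 -0.2716  0.2531] [-0.0092 -0.2455  0.2647] mid y -0.2586
knob 120 [257. 338.] [ 0.0355 -0.0112  0.2571] [0.0402 0.0114 0.2669] mid y 0.0001
```

View pics/c18.png

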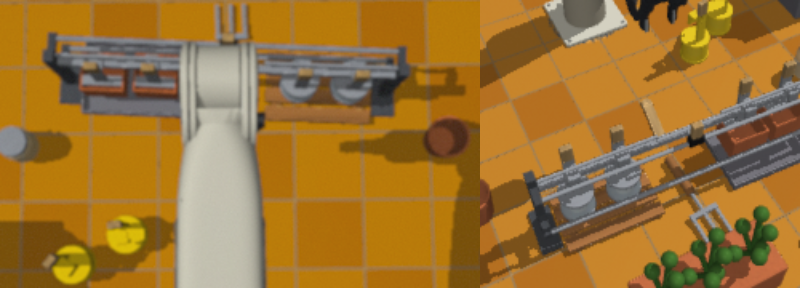

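The picture shows planters hung over the tray (left) and lanterns over the duckboard (right). The gate is centred and the bystanders look untouched.

```bash
python3 -c "
from h import *
print(finish_job())"
```

```text
the job is handed in; nothing more can be done
None
```

The job is handed in with all four hangers on the rail: planters on the two left marks over the drip tray, lanterns on the two right marks. The last measurements put each hook within about 2 mm of its ring, the gate is closed over the middle, and the arm is clear.

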